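# Move the charged battery from the charger into the work light

## Task

The battery is charged: squeeze its snap tab in and lift the battery out of the charger, then push it down into the battery well of the cordless work light until it is fully home and the tab springs out and latches. Be gentle: do not squeeze the tab hard, do not wrench the battery against the catch or force it into the well, and leave the other things on the table alone.

Things in the scene. Friction and masses are not known exactly. Their poses are not given: they have to be found in the camera images.
- battery: Upright black battery block, 60 (x) x 40 (y) x 94 mm (z), 0.22 to 0.34 kg; its lowest 6 mm are 0.5 mm slimmer on each side. Origin: centre of its underside; z up. Grey snap tab on its +y side, grey grip ribs on the -y side. Starts latched in the charger, axes as the charger's, underside 4 mm above the table, its upper 52 mm standing clear of the charger.
- tab (a joint): How far the snap tab is pressed in, m: 0 = out (latched), 0.005 = fully in. It slides along the battery's -y; its spring takes 4 N to start and 10 N to reach the stop. Its nose, 24 to 31 mm above the battery's underside, sticks out 3.5 mm under a catch ledge of the bay, and passes once the tab is in by 4 mm or more. More than 25 N from a finger cracks the tab.
- tab_pad (a point): Centre of the outer face of the tab's finger pad, 26 mm from the battery's mid-plane, 70 mm above its underside. The pad is 28 mm wide (battery x) and spans 55 to 85 mm above the underside. Pressed fully it stands 1 mm proud: a grip across y on pad and opposite side is 46 mm wide at first, 41 mm when pressed.
- charger: Grey desk charger, fixed, 120 x 90 mm. Origin: on the table under the bay's centre; z up. Bay mouth at 46 mm height, floor at 4 mm, 1.5 mm play round the battery, rigid catch ledge in the +y wall from 37 to 46 mm height. More than 20 N between battery and charger breaks it; an off-centre squeeze also pushes the battery against the bay wall.
- work_light: Grey cordless area light, fixed: foot 112 x 110 x 40 mm, with a round white-topped lamp (90 mm across, 54 mm high) centred 98 mm from the origin along +x. Origin: on the table under the middle of the foot's opening; z up. In the opening stands the light grey battery well, with black gaps beside it. More than 25 N between battery and light breaks it.
- eraser: Small eraser lying behind the charger (on its +x side), 21 x 45 x 13 mm; leave alone. Origin: centre of the underside.
- offcut: Wooden offcut 45 x 50 x 22 mm farther back; leave alone. Origin: centre of the underside.
- tea_glass: Tea glass, 63 mm across and 88 mm high, to the left of the work; leave alone. Origin: centre of the underside.
- pencil_2: Pencil 8 x 100 mm lying farther back; leave alone.
- well_mid (a point): Middle of the well's range at mouth height (46 mm). The well is a bay like the charger's (8 mm walls, floor at 4 mm height, 1.5 mm play, catch in its +y wall, no lead-in), axes parallel to the light's. It is clamped anywhere from -12 to +12 mm from this point along the light's y (0 in x); the shift is not reported: look or feel for it. Pushing does not move it.
- well_floor (a point): Mid-range point of the well's floor (4 mm height). A sprung contact plate stands 8 mm above the floor and pushes up with 5 to 5.6 N, more than the battery weighs: press the battery down onto the floor, tab held in, and let the tab out under the catch. The plate then holds the latched battery up against the catch, about 2 mm above the floor.
There are look-alikes about, which are no part of the job. What is shaped like the battery but red is not meant.

How it is judged:
By the outcome, as a careful person would: the job done as asked, in the order asked, and still so for the second after the job is handed in, with the robot touching nothing.
It also fails if it takes over 67 s, if anything falls off the work surface, if the arm or the gripper's body presses on something with over 40 N, if the wrist force passes 120 N, or if a joint passes its speed limit or range.

## Robot

A 6-joint arm with a two-finger parallel gripper is mounted at the origin on a cart in front of the work surface, level with it; the furniture and walls round the work are solid. World frame = base frame: x ahead of the robot, y to its left, z up, the work surface at z = 0. Lengths are in m, angles in rad, forces in N, time in s.
With the tool pointing down it reaches from about 0.3 to 0.775 m from the base axis. Payload 14.6 kg.
Tool frame: the origin (TCP) lies at the very end of the fingers, on their centre line; the grasp point (between the pads) lies 19 mm behind it (bot.grip_depth is the distance from the TCP to the grasp point, in m); x points along the fingers, z is the direction in which the jaws open and shut, and the axes are right-handed (so a half turn about x gives the same grasp; the last joint's range is limited). The gripper opens to 94 mm and grips with 3 to 60 N. Pads are 16 mm wide; open, the fingers measure 119 mm over their backs; the gripper's body (75 mm by 177 mm) begins 78 mm behind the grasp point.
Start: joints at [-1.278, 0.3, 1.521, -0, 1.321, -0.067], TCP at [0.194, -0.515, 0.174] pointing down, gripper open.
Joint ranges: [-3.03, 3.03], [-0.79, 2.21], [0.23, 2.52], [-1.04, 4.18], [0, 3.07], [-2.55, 2.55]. Speed limits (rad/s): [2.22, 2.22, 2.57, 3.14, 3.14, 3.14].

## Interface

Orientations are given as a unit quaternion [w, x, y, z].
In Python, from rig import sensors, vision, job, bot gives the robot as it stands.
- The arm moves only by the tool servo_tool, never from a script. Its argument "motion" is a list of rows, each an object of numbers: "gripper": the finger opening in m, from 0 to 0.094; "tx", "ty", "tz": the shift along the tool's x, y, z in m; "rx", "ry", "rz": the turn, a rotation vector about the tool's x, y, z in rad. A call has 1 to 12 rows; each row is the pose to reach, as a shift and turn from the pose commanded when the call began, along the tool's axes at that moment; what a row does not reach only later rows make up. A row lasts 1/12 s, in which the tool goes at most 41.7 mm and 7.16 degrees, less where a joint would pass 70% of its speed; a pose out of reach is approached as far as the arm can. A call with a gripper value outside its range is refused whole. The fingers move at their own pace and stop on an object; "squeeze" is the grip in N (left out, the last holds). Time passes only in rows, so rows that repeat a pose let the fingers close. It gives the time, the measured TCP pose, the force and the opening at its end, in the units of the state.
- sensors.observe(): the state, without advancing time (a new reading comes with each control period).
- vision.capture(name): name is "scene" or "top" or "wrist"; returns a dict with "color" (420x560x3 uint8, red, green, blue), "fx", "fy", "cx", "cy" (pixels), "T" (4x4, takes a point from camera to world coordinates). Camera axes: x right, y down, z forward; pixel columns grow to the right and rows downward; lengths in m; the calibration is good to about 2 mm. A picture is of the moment at which its call begins. There is no depth.
- job.job_done(): hands the job in, once; it reports no verdict.
The state is a dict: "t": time; "joint_pos": joint angles; "qd": joint speeds; "joint_efforts": joint torques, N m; "tool_pos": TCP position; "tool_rot": TCP orientation; "contact_force": force on the tool from outside, world axes, zero at the start; "moment": the same for the moment, N m; "width": finger opening in m.
Only numpy, scipy, OpenCV 4.12 (cv2) and the standard library are available. Lean on these libraries where they do the work, as an engineer would, in place of code of your own. Each camera call takes 0.05 s, during which the arm holds its last target.

## Working session

There is one attempt and no reset: what is moved stays moved. The work goes in short steps, Python scripts to look and compute and a tool call to move; the robot and the scene stay as the last step left them, time stands still between calls to the robot, and variables do not carry over. Pictures are saved under pics/ and viewed, and the job is handed in when it is done.

Besides the shell and the picture viewer there is one more tool, called as name(argument=value, ...), one argument or row to a line, values as JSON. servo_tool: Moves the arm, as the interface text tells. Its arguments: {"type":"object","properties":{"motion":{"type":"array","items":{"type":"object","properties":{"gripper":{"type":"number"},"tx":{"type":"number"},"ty":{"type":"number"},"tz":{"type":"number"},"rx":{"type":"number"},"ry":{"type":"number"},"rz":{"type":"number"}}}},"squeeze":{"type":"number"}},"required":["motion"]}

```bash
mkdir -p pics; ls
python3 - <<'E'
from rig import sensors, vision, job, bot
import cv2,numpy as np
print(sensors.observe()); print(bot.grip_depth)
for n in ["scene","top","wrist"]:
    c=vision.capture(n); cv2.imwrite(f"pics/{n}0.png",c["color"][:,:,::-1]); print(n,c["fx"],c["fy"],c["cx"],c["cy"]); print(np.round(c["T"],4).tolist())
E
```

```text
pics
{'t': 0.0, 'joint_pos': array([-1.27762370e+00,  3.00457672e-01,  1.52159919e+00, -1.28386911e-05,
        1.32067149e+00, -6.66012501e-02]), 'qd': array([ 4.85611979e-05,  6.41688394e-04,  5.79740538e-04, -1.04245077e-03,
        1.90793159e-03,  4.98762213e-04]), 'joint_efforts': array([-1.22246729e-03, -5.31799150e+01, -3.52727330e+01,  7.07541802e-02,
        2.44479912e-02, -3.73739942e-05]), 'tool_pos': array([ 0.19354087, -0.51450262,  0.17308605]), 'tool_rot': array([ 0.58107474,  0.40271837,  0.58170862, -0.40222523]), 'contact_force': array([ 0.26824436,  0.23020638, -0.29078272]), 'moment': array([-0.00064191,  0.06560538,  0.02591837]), 'width': 0.09419011529091585}
0.0188
scene 458.1309040932746 458.1309040932746 278.50670722511506 209.5559190928029
[[0.909, -0.2625, 0.3238, 0.2898], [-0.4168, -0.5885, 0.6928, -0.6255], [0.0087, -0.7647, -0.6444, 0.6624], [0.0, 0.0, 0.0, 1.0]]
top 537.8995040923564 537.8995040923564 282.8079227284343 203.28059676481897
[[0.011, -0.9967, 0.0804, 0.4845], [-0.9996, -0.0131, -0.0255, 0.001], [0.0265, -0.08, -0.9964, 1.2276], [0.0, 0.0, 0.0, 1.0]]
wrist 302.94023159939945 302.94023159939945 274.87884040500126 213.64407904676654
[[0.3516, -0.9073, -0.2306, 0.2618], [-0.9361, -0.3408, -0.0864, -0.49], [-0.0002, 0.2463, -0.9692, 0.3839], [0.0, 0.0, 0.0, 1.0]]
```

View pics/scene0.png

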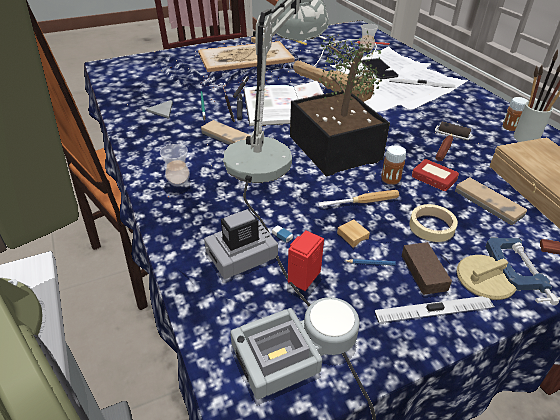

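View pics/top0.png

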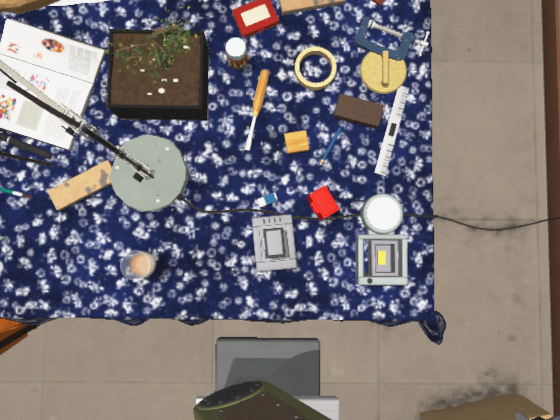

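View pics/wrist0.png

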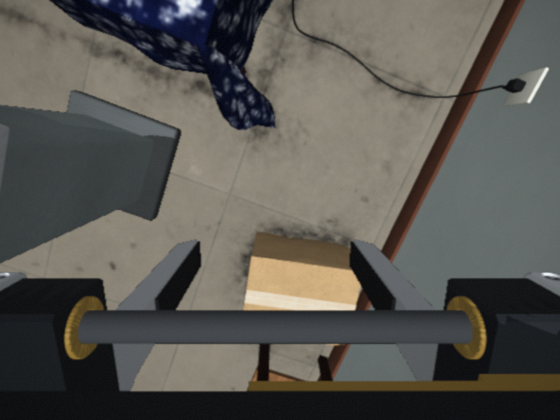

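The scene view shows the charger with the black battery at about (240,235), the red decoy at (306,260) and the light at (280,350). In the top view the charger is at (275,243) and the light at (382,257), with its lamp at (382,213). I'll zoom in on both.

Run:
```python
import cv2
a=cv2.imread("pics/top0.png"); 
cv2.imwrite("pics/topz.png",cv2.resize(a[185:295,235:425],None,fx=4.2,fy=4.2,interpolation=cv2.INTER_CUBIC))
a=cv2.imread("pics/scene0.png"); 
cv2.imwrite("pics/scz.png",cv2.resize(a[195:405,195:375],None,fx=2.8,fy=2.8,interpolation=cv2.INTER_CUBIC))
```

```text
(no output)
```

View pics/topz.png

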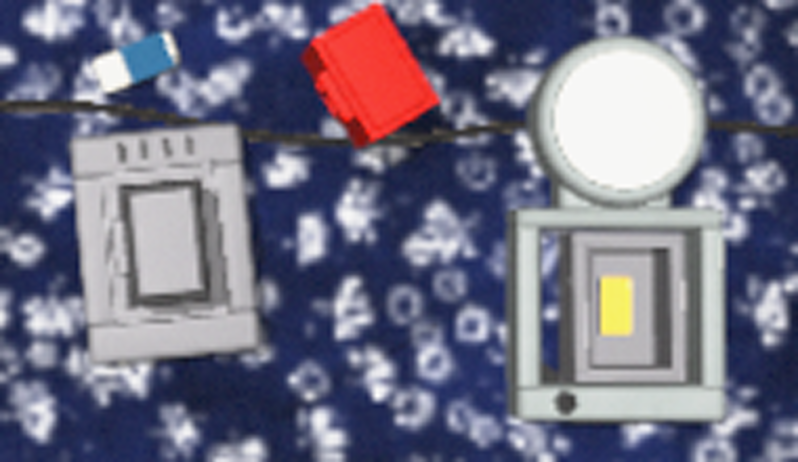

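View pics/scz.png

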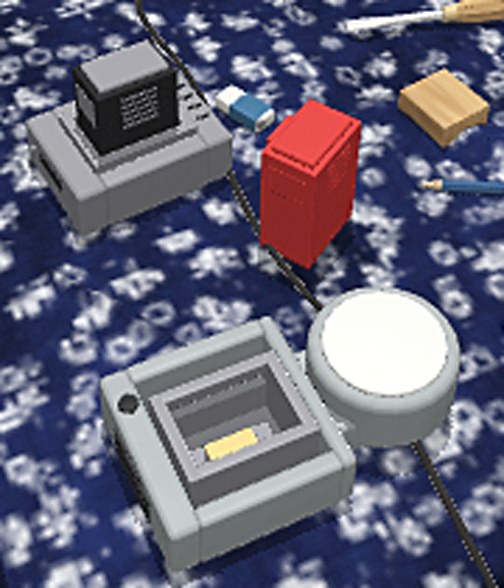

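```bash
cat > h.py <<'E'
from rig import sensors, vision, job, bot
import cv2,numpy as np
from scipy.spatial.transform import Rotation as R
def cap(n,name=None):
    c=vision.capture(n)
    if name:
        cv2.imwrite(f"pics/{name}.png",c["color"][:,:,::-1]); np.savez(f"pics/{name}.npz",**c)
    return c
def load(name): return dict(np.load(f"pics/{name}.npz"))
def ray(c,uv):
    uv=np.atleast_2d(np.array(uv,float))
    d=np.c_[(uv[:,0]-c["cx"])/c["fx"],(uv[:,1]-c["cy"])/c["fy"],np.ones(len(uv))]@c["T"][:3,:3].T
    return c["T"][:3,3],d
def plane(c,uv,z):
    o,d=ray(c,uv); s=(z-o[2])/d[:,2]; return o+s[:,None]*d
def proj(c,p):
    p=np.atleast_2d(np.array(p,float)); q=(p-c["T"][:3,3])@c["T"][:3,:3]
    return np.c_[q[:,0]/q[:,2]*c["fx"]+c["cx"],q[:,1]/q[:,2]*c["fy"]+c["cy"]]
def tri(cs,uvs):
    A=np.zeros((3,3));b=np.zeros(3)
    for c,uv in zip(cs,uvs):
        o,d=ray(c,uv);d=d[0]/np.linalg.norm(d[0]);P=np.eye(3)-np.outer(d,d);A+=P;b+=P@o
    x=np.linalg.solve(A,b); 
    return x,[np.round(proj(c,x)[0]-np.array(uv),1).tolist() for c,uv in zip(cs,uvs)]
def pose():
    s=sensors.observe(); q=s["tool_rot"]; M=R.from_quat(np.r_[q[1:],q[0]]).as_matrix()
    return s["tool_pos"],M,s
def go(p,Mt=None):
    "shift and turn in tool axes to get to tcp p, orientation Mt"
    t,M,s=pose(); out=M.T@(np.array(p)-t)
    rv=R.from_matrix(M.T@Mt).as_rotvec() if Mt is not None else np.zeros(3)
    return np.round(out,4),np.round(rv,4)
def down(a):
    "tool x down, tool z at world angle a (rad)"
    z=np.array([np.cos(a),np.sin(a),0]);x=np.array([0,0,-1.]);return np.c_[x,np.cross(z,x),z]
def show(name,x0,y0,x1,y1,f,out):
    a=cv2.imread(f"pics/{name}.png"); cv2.imwrite(f"pics/{out}.png",cv2.resize(a[y0:y1,x0:x1],None,fx=f,fy=f,interpolation=cv2.INTER_CUBIC))
E
python3 - <<'E'
from h import *
c=cap("top","top1")
z=lambda L:np.array(L)/4.2-0.4+np.array([235,185])
def rep(n,L,h):
    p=plane(c,z(L),h);print(n,np.round(p[:,:2],3).tolist(),"c",np.round(p.mean(0)[:2],4))
rep("bat",[(120,187),(200,180),(212,300),(133,307)],.098)
rep("ch",[(72,140),(240,125),(260,345),(92,362)],.035)
rep("foot",[(510,210),(725,210),(725,420),(512,418)],.04)
rep("lamp",[(620,118)],.054)
rep("well",[(572,230),(688,232),(688,383),(572,383)],.046)
rep("red",[(303,55),(378,5),(438,100),(365,145)],.05)
rep("glass",[((141-235)*4.2,(265-185)*4.2)],.08)
p,M,s=pose();print(M.round(3).tolist()); w=load("top1")
T=np.array([[0.3516,-0.9073,-0.2306,0.2618],[-0.9361,-0.3408,-0.0864,-0.49],[-0.0002,0.2463,-0.9692,0.3839],[0,0,0,1]])
print("cam in tool",M.T@(T[:3,3]-p),"\n",(M.T@T[:3,:3]).round(3))
E
```

```text
bat [[0.521, 0.013], [0.525, -0.027], [0.465, -0.034], [0.461, 0.005]] c [ 0.4929 -0.0107]
ch [[0.547, 0.039], [0.556, -0.05], [0.441, -0.061], [0.431, 0.027]] c [ 0.4937 -0.0113]
foot [[0.513, -0.192], [0.514, -0.306], [0.404, -0.305], [0.404, -0.193]] c [ 0.4589 -0.2493]
lamp [[0.561, -0.248]] c [ 0.5613 -0.2477]
well [[0.503, -0.224], [0.502, -0.285], [0.424, -0.285], [0.423, -0.224]] c [ 0.4629 -0.2543]
red [[0.592, -0.082], [0.619, -0.121], [0.57, -0.153], [0.546, -0.115]] c [ 0.5818 -0.1175]
glass [[0.443, 0.27]] c [0.4435 0.2699]
[[-0.0, 0.936, 0.352], [0.001, 0.352, -0.936], [-1.0, 0.0, -0.001]]
cam in tool [-0.21057725  0.07250739  0.00083564] 
 [[-0.    -0.246  0.969]
 [-0.001 -0.969 -0.246]
 [ 1.    -0.001  0.   ]]
```

Run:
```python
from h import *
print(go([0.395,-0.25,0.23],down(-np.pi/2)))
```

```text
(array([-0.0566,  0.2817, -0.1768]), array([ 3.598e-01, -7.000e-04,  1.000e-04]))
```

servo_tool(
  motion=[
    {"tx": -0.0566, "ty": 0.2817, "tz": -0.1768, "rx": 0.36},
    {"tx": -0.0566, "ty": 0.2817, "tz": -0.1768, "rx": 0.36},
    {"tx": -0.0566, "ty": 0.2817, "tz": -0.1768, "rx": 0.36},
    {"tx": -0.0566, "ty": 0.2817, "tz": -0.1768, "rx": 0.36},
    {"tx": -0.0566, "ty": 0.2817, "tz": -0.1768, "rx": 0.36},
    {"tx": -0.0566, "ty": 0.2817, "tz": -0.1768, "rx": 0.36},
    {"tx": -0.0566, "ty": 0.2817, "tz": -0.1768, "rx": 0.36},
    {"tx": -0.0566, "ty": 0.2817, "tz": -0.1768, "rx": 0.36},
    {"tx": -0.0566, "ty": 0.2817, "tz": -0.1768, "rx": 0.36},
    {"tx": -0.0566, "ty": 0.2817, "tz": -0.1768, "rx": 0.36},
    {"tx": -0.0566, "ty": 0.2817, "tz": -0.1768, "rx": 0.36},
    {"tx": -0.0566, "ty": 0.2817, "tz": -0.1768, "rx": 0.36},
  ],
)

```text
schema error: expected keys gripper, tx, ty, tz, rx, ry, rz
```

Run:
```python
from h import *
print(pose()[0],pose()[2]["t"]); cap("wrist","w1"); print(go([0.46,-0.05,0.24],down(-np.pi/2)))
```

```text
[ 0.19359707 -0.51461151  0.1733212 ] 0.2
(array([-0.0664,  0.4129, -0.3411]), array([ 3.598e-01, -5.000e-04,  1.000e-04]))
```

View pics/w1.png

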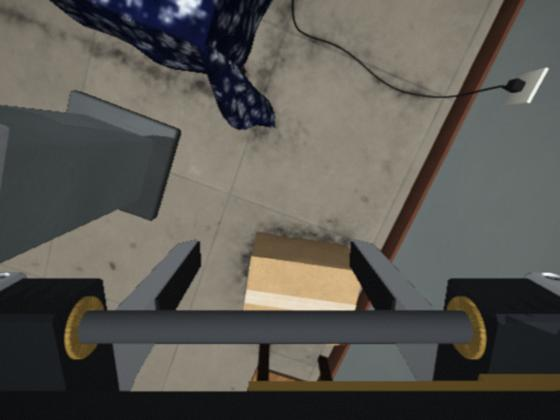

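The call was refused because every key is required, so the picture is unchanged and shows only the floor. I'll send it again with all the keys.

servo_tool(
  motion=[
    {"gripper": 0.094, "tx": -0.0566, "ty": 0.28, "tz": -0.177, "rx": 0.36, "ry": 0, "rz": 0},
    {"gripper": 0.094, "tx": -0.0566, "ty": 0.28, "tz": -0.177, "rx": 0.36, "ry": 0, "rz": 0},
    {"gripper": 0.094, "tx": -0.0566, "ty": 0.28, "tz": -0.177, "rx": 0.36, "ry": 0, "rz": 0},
    {"gripper": 0.094, "tx": -0.0566, "ty": 0.28, "tz": -0.177, "rx": 0.36, "ry": 0, "rz": 0},
    {"gripper": 0.094, "tx": -0.0566, "ty": 0.28, "tz": -0.177, "rx": 0.36, "ry": 0, "rz": 0},
    {"gripper": 0.094, "tx": -0.0566, "ty": 0.28, "tz": -0.177, "rx": 0.36, "ry": 0, "rz": 0},
    {"gripper": 0.094, "tx": -0.0566, "ty": 0.28, "tz": -0.177, "rx": 0.36, "ry": 0, "rz": 0},
    {"gripper": 0.094, "tx": -0.0566, "ty": 0.28, "tz": -0.177, "rx": 0.36, "ry": 0, "rz": 0},
    {"gripper": 0.094, "tx": -0.0566, "ty": 0.28, "tz": -0.177, "rx": 0.36, "ry": 0, "rz": 0},
    {"gripper": 0.094, "tx": -0.0566, "ty": 0.28, "tz": -0.177, "rx": 0.36, "ry": 0, "rz": 0},
    {"gripper": 0.094, "tx": -0.0566, "ty": 0.28, "tz": -0.177, "rx": 0.36, "ry": 0, "rz": 0},
    {"gripper": 0.094, "tx": -0.0566, "ty": 0.28, "tz": -0.177, "rx": 0.36, "ry": 0, "rz": 0},
  ],
)

```text
t: 1.25
tool_pos: [0.3927, -0.2514, 0.2298]
tool_rot: [-0.499, -0.5, -0.5, 0.5]
contact_force: [-0.4, 0.0, 0.8]
width: 0.0939
```

Run:
```python
from h import *
print(pose()[0],pose()[2]["t"]); cap("wrist","w1"); print(go([0.41,-0.30,0.23],down(-np.pi/2)))
```

```text
[ 0.39265505 -0.25140973  0.22984087] 1.25
(array([-0.0002,  0.0175,  0.0484]), array([-0.0018, -0.0003,  0.0007]))
```

View pics/w1.png

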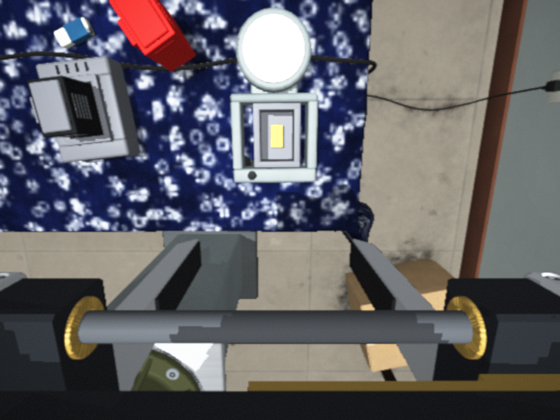

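The wrist view shows the light with its well and yellow plate at (276,137), the lamp at (275,48) and the charger at (85,110). I'll go lower for accuracy, then shift sideways for a second view.

servo_tool(
  motion=[
    {"gripper": 0.094, "tx": 0.11, "ty": 0.02, "tz": 0.03, "rx": 0, "ry": 0, "rz": 0},
    {"gripper": 0.094, "tx": 0.11, "ty": 0.02, "tz": 0.03, "rx": 0, "ry": 0, "rz": 0},
    {"gripper": 0.094, "tx": 0.11, "ty": 0.02, "tz": 0.03, "rx": 0, "ry": 0, "rz": 0},
    {"gripper": 0.094, "tx": 0.11, "ty": 0.02, "tz": 0.03, "rx": 0, "ry": 0, "rz": 0},
    {"gripper": 0.094, "tx": 0.11, "ty": 0.02, "tz": 0.03, "rx": 0, "ry": 0, "rz": 0},
    {"gripper": 0.094, "tx": 0.11, "ty": 0.02, "tz": 0.03, "rx": 0, "ry": 0, "rz": 0},
  ],
)

```text
t: 1.8
tool_pos: [0.4134, -0.2813, 0.1221]
tool_rot: [0.5, 0.5, 0.499, -0.5]
contact_force: [0.3, 0.9, 0.6]
width: 0.094
```

Run:
```python
from h import *
cap("wrist","w2")
```

servo_tool(
  motion=[
    {"gripper": 0.094, "tx": 0, "ty": 0, "tz": -0.06, "rx": 0, "ry": 0, "rz": 0},
    {"gripper": 0.094, "tx": 0, "ty": 0, "tz": -0.06, "rx": 0, "ry": 0, "rz": 0},
    {"gripper": 0.094, "tx": 0, "ty": 0, "tz": -0.06, "rx": 0, "ry": 0, "rz": 0},
    {"gripper": 0.094, "tx": 0, "ty": 0, "tz": -0.06, "rx": 0, "ry": 0, "rz": 0},
  ],
)

```text
t: 2.18
tool_pos: [0.4141, -0.2204, 0.1223]
tool_rot: [0.502, 0.5, 0.499, -0.499]
contact_force: [0.7, -1.1, 0.2]
width: 0.094
```

Run:
```python
from h import *
cap("wrist","w3"); show("w2",180,0,400,240,2.5,"w2z"); show("w3",140,0,360,240,2.5,"w3z")
print(pose()[0],pose()[2]["t"])
```

```text
[ 0.41402555 -0.22099924  0.1219839 ] 2.2333
```

View pics/w2z.png

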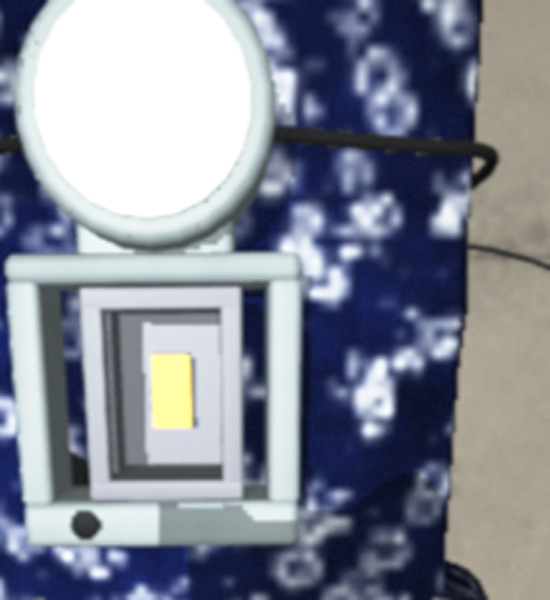

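View pics/w3z.png

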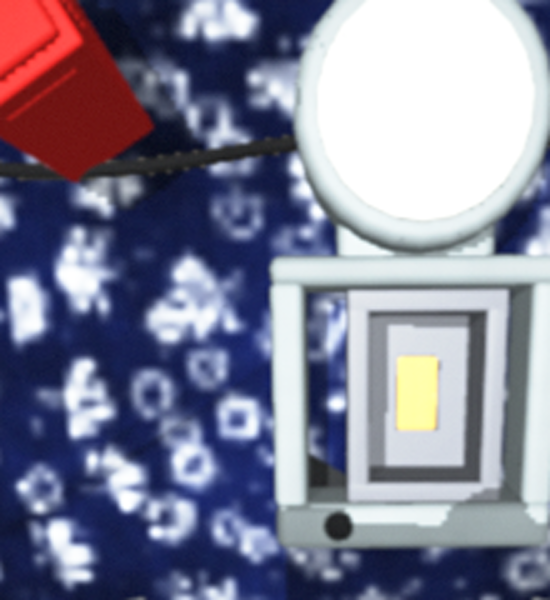

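In the zooms the well rim's outer corners are at (80,288), (243,287), (90,498), (243,500) in w2z and at (348,291), (508,291), (348,500) in w3z. I'll locate the rim edges by gradient and triangulate.

Run:
```python
from h import *
w2,w3=load("w2"),load("w3")
u2=lambda p:(p[0]/2.5-.3+180,p[1]/2.5-.3); u3=lambda p:(p[0]/2.5-.3+140,p[1]/2.5-.3)
prs=dict(oTL=((80,288),(348,291)),oTR=((243,287),(508,291)),oBL=((83,498),(348,500)),oBR=((243,500),(503,500)),iTL=((103,308),(369,311)),iTR=((222,308),(488,311)),iBL=((105,478),(369,481)),iBR=((222,480),(485,482)),yTL=((150,354),(397,356)),yBR=((193,428),(437,431)))
for k,(a,b) in prs.items():
    x,e=tri([w2,w3],[u2(a),u3(b)]); print(k,x.round(4),e, plane(w2,u2(a),.046)[0].round(4)[:2],plane(w3,u3(b),.046)[0].round(4)[:2])
# scanlines
for nm,c,rows,x0,x1 in(("w2",w2,(135,150,165),190,300),("w3",w3,(135,150,165),250,350)):
    g=cv2.cvtColor(c["color"],cv2.COLOR_RGB2GRAY)
    for r in rows: print(nm,r,x0,g[r,x0:x1].tolist())
```

```text
oTL [ 0.5055 -0.2247  0.0442] [[0.0, 0.2], [0.0, -0.2]] [ 0.5055 -0.2251] [ 0.5052 -0.2247]
oTR [ 0.5059 -0.2839  0.04  ] [[-0.0, 0.3], [0.0, -0.3]] [ 0.5058 -0.2839] [ 0.5053 -0.2826]
oBL [ 0.4308 -0.2248  0.0588] [[0.0, 0.1], [0.0, -0.1]] [ 0.4283 -0.2221] [ 0.4281 -0.225 ]
oBR [ 0.4288 -0.2838  0.0511] [[-0.0, -0.4], [-0.0, 0.4]] [ 0.4274 -0.2839] [ 0.4281 -0.285 ]
iTL [ 0.4986 -0.2325  0.0428] [[0.0, 0.2], [0.0, -0.2]] [ 0.4986 -0.233 ] [ 0.4983 -0.2324]
iTR [ 0.4985 -0.2762  0.0434] [[-0.0, 0.1], [0.0, -0.1]] [ 0.4985 -0.2763] [ 0.4983 -0.2757]
iBL [ 0.4375 -0.2326  0.0554] [[0.0, 0.3], [0.0, -0.3]] [ 0.4361 -0.231 ] [ 0.4356 -0.233 ]
iBR [ 0.4367 -0.276   0.0543] [[-0.0, 0.0], [0.0, -0.0]] [ 0.4352 -0.2758] [ 0.4352 -0.2776]
yTL [ 0.4818 -0.2457  0.0105] [[0.0, 0.0], [0.0, -0.0]] [ 0.4823 -0.2496] [ 0.4823 -0.2429]
yBR [ 0.4512 -0.2631  0.0121] [[-0.0, 0.2], [0.0, -0.2]] [ 0.4551 -0.265 ] [ 0.4547 -0.2585]
w2 135 190 [237, 238, 238, 234, 217, 186, 145, 99, 80, 77, 78, 77, 77, 77, 77, 64, 55, 55, 56, 66, 88, 114, 146, 197, 219, 222, 222, 222, 224, 221, 185, 121, 100, 115, 102, 7
[... 2207 characters left out ...]
245, 245, 245, 245, 245, 245, 245, 244, 233, 206, 216, 221, 220, 222, 220, 220, 221, 221, 222, 214, 170, 110, 83, 80, 81, 81, 87, 127, 193, 221, 224, 219, 216, 213, 207, 168, 110, 89, 97, 100, 102, 103, 104, 106]
w3 165 250 [201, 234, 241, 243, 243, 243, 242, 242, 241, 234, 212, 165, 113, 67, 42, 32, 28, 32, 33, 33, 41, 62, 78, 91, 98, 95, 82, 71, 92, 166, 215, 226, 225, 221, 220, 214, 192, 151, 138, 143, 144, 142, 144, 152, 189, 214, 224, 218, 220, 242, 245, 245, 245, 245, 244, 244, 244, 245, 245, 245, 245, 244, 244, 239, 212, 199, 214, 219, 218, 219, 219, 218, 218, 218, 216, 195, 140, 91, 79, 81, 81, 80, 96, 168, 213, 222, 217, 213, 211, 207, 192, 136, 94, 96, 101, 101, 103, 103, 103, 114]
```

```bash
cat >> h.py <<'E'
def edge(c,p,q,half=4,n=40,trim=.08):
    "subpixel points of the strongest edge along segment p-q (pixels)"
    g=cv2.GaussianBlur(cv2.cvtColor(c["color"],cv2.COLOR_RGB2GRAY).astype(np.float32),(0,0),.7)
    p,q=np.array(p,float),np.array(q,float);d=(q-p)/np.linalg.norm(q-p);nn=np.array([-d[1],d[0]])
    s=np.arange(-half,half+.01,.25);out=[]
    for t in np.linspace(trim,1-trim,n):
        m=(p+t*(q-p))+s[:,None]*nn
        v=cv2.remap(g,m[:,0:1].astype(np.float32),m[:,1:2].astype(np.float32),cv2.INTER_CUBIC)[:,0]
        gr=np.abs(np.gradient(v));w=np.where(gr>.5*gr.max(),gr,0); k=gr.argmax(); w[np.abs(np.arange(len(s))-k)>6]=0
        if gr.max()>1.5: out.append(m[0]+nn*((w*s).sum()/w.sum()-s[0]))
    return np.array(out)
def fitline(P):
    "robust line through world xy points: point,dir,resid"
    l=cv2.fitLine(P[:,:2].astype(np.float32),cv2.DIST_HUBER,0,1e-4,1e-4).ravel().astype(float)
    d,o=l[:2],l[2:]; r=(P[:,:2]-o)@np.array([-d[1],d[0]]); return o,d,np.sqrt(np.median(r**2))
E
python3 - <<'E'
from h import *
for nm,x0,seg in (("w2",180,dict(oL=((80,288),(90,498)),oR=((243,287),(243,500)),iL=((103,308),(108,478)),iR=((222,308),(222,480)),oT=((80,288),(243,287)),iT=((103,308),(222,308)),iB=((108,478),(222,480)),fT=((8,256),(300,253)))),
 ("w3",140,dict(oL=((348,291),(348,500)),oR=((508,291),(500,497)),iL=((369,311),(369,480)),iR=((488,311),(482,482)),oT=((348,291),(508,291)),iT=((369,311),(488,311)),iB=((369,480),(482,482)),fT=((272,260),(540,258))))):
    c=load(nm)
    for k,(p,q) in seg.items():
        f=lambda a:(a[0]/2.5-.3+x0,a[1]/2.5-.3)
        E=edge(c,f(p),f(q),half=3); o,d,r=fitline(plane(c,E,.046 if k[0]!='f' else .04))
        if k[1] in "LR": d=d*np.sign(d[0]); print(nm,k,"yaw",np.degrees(np.arctan2(d[1],d[0])).round(2),"y at x=.467",(o[1]+d[1]/d[0]*(.467-o[0])).round(4),r.round(5))
        else: d=d*-np.sign(d[1]); print(nm,k,"yaw",np.degrees(np.arctan2(d[0],-d[1])).round(2),"x at y=-.254",(o[0]+d[0]/d[1]*(-.254-o[1])).round(4),r.round(5))
E
```

```text
w2 oL yaw 0.32 y at x=.467 -0.2248 0.00011
w2 oR yaw 0.49 y at x=.467 -0.2834 0.00015
w2 iL yaw 0.34 y at x=.467 -0.2321 3e-05
w2 iR yaw -1.68 y at x=.467 -0.2751 0.00024
w2 oT yaw 0.45 x at y=-.254 0.5056 3e-05
w2 iT yaw 0.52 x at y=-.254 0.4987 2e-05
w2 iB yaw 0.12 x at y=-.254 0.4352 2e-05
w2 fT yaw 0.67 x at y=-.254 0.518 0.00042
w3 oL yaw -0.4 y at x=.467 -0.2247 0.00015
w3 oR yaw 0.62 y at x=.467 -0.2829 0.00015
w3 iL yaw 0.49 y at x=.467 -0.2317 1e-05
w3 iR yaw 0.32 y at x=.467 -0.2755 8e-05
w3 oT yaw 0.38 x at y=-.254 0.5056 3e-05
w3 iT yaw 0.3 x at y=-.254 0.4987 2e-05
w3 iB yaw 0.14 x at y=-.254 0.4351 3e-05
w3 fT yaw 0.95 x at y=-.254 0.5181 0.00042
```

The two views agree on the well: centre about (0.467, -0.254), mouth height about 0.045, yaw about 0.4°. Next, the charger from the same relative viewpoints.

Run:
```python
from h import *
print(go([0.44,-0.045,0.125],down(np.radians(-84))),go([0.445,0.015,0.125],down(np.radians(-84))))
```

```text
(array([-0.0033,  0.0261, -0.176 ]), array([-0.1042,  0.0019, -0.0025])) (array([-0.0034,  0.0311, -0.236 ]), array([-0.1042,  0.0019, -0.0025]))
```

servo_tool(
  motion=[
    {"gripper": 0.094, "tx": -0.003, "ty": 0.026, "tz": -0.176, "rx": -0.104, "ry": 0, "rz": 0},
    {"gripper": 0.094, "tx": -0.003, "ty": 0.026, "tz": -0.176, "rx": -0.104, "ry": 0, "rz": 0},
    {"gripper": 0.094, "tx": -0.003, "ty": 0.026, "tz": -0.176, "rx": -0.104, "ry": 0, "rz": 0},
    {"gripper": 0.094, "tx": -0.003, "ty": 0.026, "tz": -0.176, "rx": -0.104, "ry": 0, "rz": 0},
    {"gripper": 0.094, "tx": -0.003, "ty": 0.026, "tz": -0.176, "rx": -0.104, "ry": 0, "rz": 0},
    {"gripper": 0.094, "tx": -0.003, "ty": 0.026, "tz": -0.176, "rx": -0.104, "ry": 0, "rz": 0},
    {"gripper": 0.094, "tx": -0.003, "ty": 0.026, "tz": -0.176, "rx": -0.104, "ry": 0, "rz": 0},
    {"gripper": 0.094, "tx": -0.003, "ty": 0.026, "tz": -0.176, "rx": -0.104, "ry": 0, "rz": 0},
  ],
)

```text
t: 2.9
tool_pos: [0.4396, -0.0458, 0.1236]
tool_rot: [0.525, 0.474, 0.525, -0.474]
contact_force: [0.1, 0.0, 0.5]
width: 0.0937
```

Run:
```python
from h import *
cap("wrist","w4")
```

servo_tool(
  motion=[
    {"gripper": 0.094, "tx": 0, "ty": 0, "tz": -0.06, "rx": 0, "ry": 0, "rz": 0},
    {"gripper": 0.094, "tx": 0, "ty": 0, "tz": -0.06, "rx": 0, "ry": 0, "rz": 0},
    {"gripper": 0.094, "tx": 0, "ty": 0, "tz": -0.06, "rx": 0, "ry": 0, "rz": 0},
    {"gripper": 0.094, "tx": 0, "ty": 0, "tz": -0.06, "rx": 0, "ry": 0, "rz": 0},
  ],
)

```text
t: 3.28
tool_pos: [0.4333, 0.0145, 0.1234]
tool_rot: [0.525, 0.473, 0.525, -0.473]
contact_force: [0.8, -0.2, -0.4]
width: 0.0943
```

Run:
```python
from h import *
cap("wrist","w5"); show("w4",160,0,420,240,2.5,"w4z"); show("w5",120,0,380,240,2.5,"w5z")
print(pose()[0],pose()[2]["t"])
```

```text
[0.4334101  0.01415272 0.12334503] 3.3333
```

View pics/w4z.png

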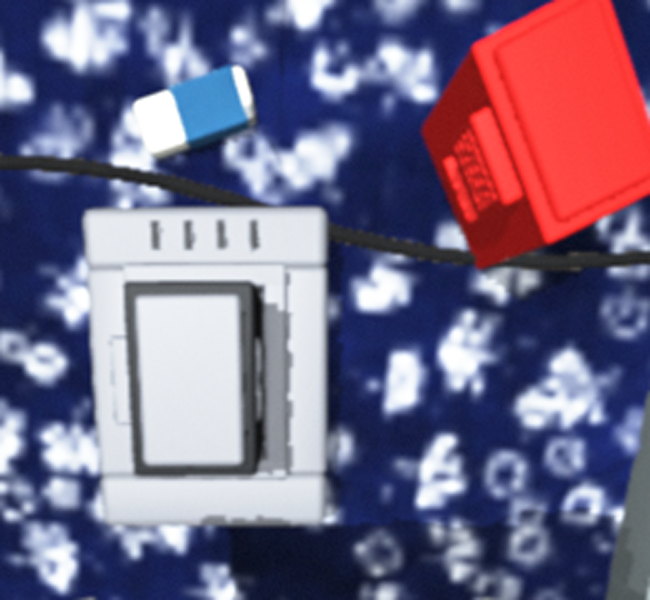

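View pics/w5z.png

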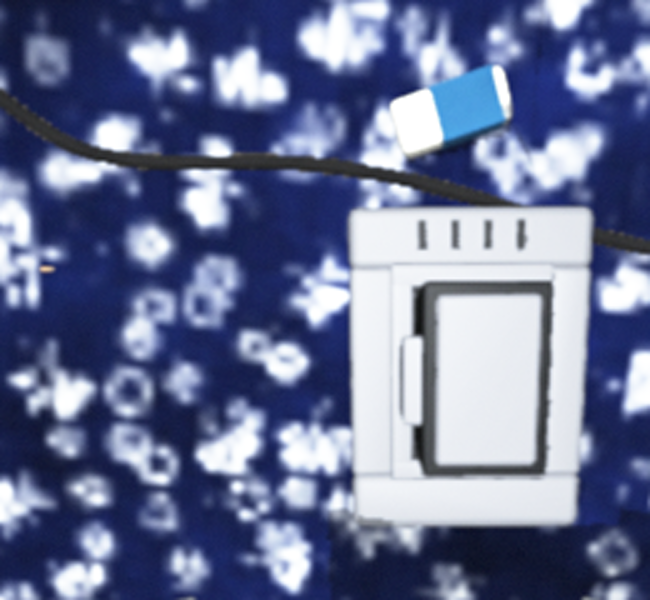

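In w5z the grey tab shows at (411,380) on the +y side. The battery top corners are at (126,283), (254,283), (257,470), (135,472) in w4z and at (425,283), (553,283), (543,470), (422,474) in w5z.

Run:
```python
from h import *
V=dict(w4=(160,[(126,283),(254,283),(257,470),(135,472)]),w5=(120,[(425,283),(553,283),(543,470),(422,474)]))
L={}
for nm,(x0,pts) in V.items():
    c=load(nm); P=[(a/2.5-.3+x0,b/2.5-.3) for a,b in pts]; L[nm]=P
cs=[load("w4"),load("w5")]
for i in range(4): 
    x,e=tri(cs,[L["w4"][i],L["w5"][i]]); print("corner",x.round(4),e)
for nm,c in zip(("w4","w5"),cs):
    P=L[nm]
    for k,(i,j) in dict(T=(0,1),R=(1,2),B=(3,2),L=(0,3)).items():
        d0=np.array(P[j])-P[i]; n=np.array([-d0[1],d0[0]])/np.linalg.norm(d0)
        E=edge(c,P[i],P[j],half=2); o,d,r=fitline(plane(c,E,.098))
        if k in "LR": d=d*np.sign(d[0]); print(nm,k,"yaw",np.degrees(np.arctan2(d[1],d[0])).round(2),"y at x=.496",(o[1]+d[1]/d[0]*(.496-o[0])).round(4),r.round(5))
        else: d=d*-np.sign(d[1]); print(nm,k,"yaw",np.degrees(np.arctan2(d[0],-d[1])).round(2),"x at y=-.01",(o[0]+d[0]/d[1]*(-.01-o[1])).round(4),r.round(5))
# charger outline top edges
for nm,c,x0,segs in (("w4",cs[0],160,[((85,265),(105,520)),((326,265),(323,520)),((90,207),(322,207))]),("w5",cs[1],120,[((352,265),(357,520)),((590,265),(577,520)),((355,208),(585,208))])):
    for p,q in segs:
        f=lambda a:(a[0]/2.5-.3+x0,a[1]/2.5-.3)
        o,d,r=fitline(plane(c,edge(c,f(p),f(q),3),.04));print(nm,np.degrees(np.arctan2(d[1],d[0])).round(2)%90,o.round(4),r.round(5))
```

```text
corner [0.5245 0.0119 0.091 ] [[0.0, 0.1], [0.0, -0.1]]
corner [ 0.5285 -0.027   0.0909] [[0.0, 0.0], [0.0, -0.0]]
corner [ 0.4709 -0.0331  0.0892] [[0.0, 0.0], [0.0, -0.0]]
corner [0.4661 0.0061 0.0909] [[0.0, 0.4], [0.0, -0.4]]
w4 T yaw 5.97 x at y=-.01 0.527 2e-05
w4 R yaw 8.9 y at x=.496 -0.0311 0.00029
w4 B yaw 8.1 x at y=-.01 0.4685 0.00024
w4 L yaw 6.07 y at x=.496 0.0084 3e-05
w5 T yaw 5.95 x at y=-.01 0.5269 1e-05
w5 R yaw 6.37 y at x=.496 -0.0292 0.00011
w5 B yaw 7.43 x at y=-.01 0.4682 8e-05
w5 L yaw 5.25 y at x=.496 0.01 0.00019
w4 5.78 [0.4856 0.0328] 0.00031
w4 5.7 [ 0.4885 -0.0558] 0.00027
w4 6.329999999999998 [ 0.5559 -0.0038] 0.00016
w5 6.64 [0.4868 0.0334] 0.00018
w5 6.26 [ 0.4924 -0.055 ] 0.00024
w5 6.420000000000002 [ 0.5565 -0.0086] 0.00016
```

Battery: centre about (0.4975, -0.0104), yaw about 6.1°. The top triangulates to 0.091, against 0.098 from the text. Edge bevel probably explains that, and the difference is harmless for a grip on the pad. Now I'll go above the battery, then descend.

Run:
```python
from h import *
D=down(np.radians(-83.9))
print(go([0.4975,-0.0098,0.124],D),go([0.4975,-0.0098,0.057],D))
```

```text
(array([-0.0006,  0.0613,  0.0304]), array([-0.0033,  0.0002, -0.0002])) (array([0.0664, 0.0613, 0.0304]), array([-0.0033,  0.0002, -0.0002]))
```

servo_tool(
  motion=[
    {"gripper": 0.094, "tx": 0, "ty": 0.03, "tz": 0.015, "rx": -0.0033, "ry": 0, "rz": 0},
    {"gripper": 0.094, "tx": 0, "ty": 0.0613, "tz": 0.0304, "rx": -0.0033, "ry": 0, "rz": 0},
    {"gripper": 0.094, "tx": 0, "ty": 0.0613, "tz": 0.0304, "rx": -0.0033, "ry": 0, "rz": 0},
    {"gripper": 0.094, "tx": 0, "ty": 0.0613, "tz": 0.0304, "rx": -0.0033, "ry": 0, "rz": 0},
    {"gripper": 0.094, "tx": 0, "ty": 0.0613, "tz": 0.0304, "rx": -0.0033, "ry": 0, "rz": 0},
  ],
)

```text
t: 3.75
tool_pos: [0.4968, -0.0096, 0.1229]
tool_rot: [0.525, 0.473, 0.526, -0.473]
contact_force: [-1.0, -0.3, 0.3]
width: 0.0938
```

Run:
```python
from h import *
c=cap("wrist","w6"); D=down(np.radians(-83.9))
print(go([0.4975,-0.0098,0.057],D), pose()[2]["contact_force"])
```

```text
(array([0.0661, 0.0008, 0.0006]), array([-0.0003, -0.0001,  0.0005])) [0.75775121 0.12098064 0.59494315]
```

View pics/w6.png

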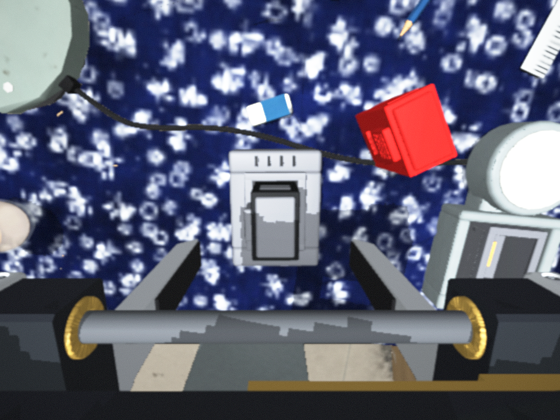

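The battery at (275,222) is centred between the fingertips at (198,245) and (352,245). Descending.

servo_tool(
  motion=[
    {"gripper": 0.094, "tx": 0.025, "ty": 0.0008, "tz": 0.0006, "rx": 0, "ry": 0, "rz": 0},
    {"gripper": 0.094, "tx": 0.045, "ty": 0.0008, "tz": 0.0006, "rx": 0, "ry": 0, "rz": 0},
    {"gripper": 0.09, "tx": 0.06, "ty": 0.0008, "tz": 0.0006, "rx": 0, "ry": 0, "rz": 0},
    {"gripper": 0.08, "tx": 0.066, "ty": 0.0008, "tz": 0.0006, "rx": 0, "ry": 0, "rz": 0},
    {"gripper": 0.07, "tx": 0.066, "ty": 0.0008, "tz": 0.0006, "rx": 0, "ry": 0, "rz": 0},
    {"gripper": 0.062, "tx": 0.066, "ty": 0.0008, "tz": 0.0006, "rx": 0, "ry": 0, "rz": 0},
    {"gripper": 0.056, "tx": 0.066, "ty": 0.0008, "tz": 0.0006, "rx": 0, "ry": 0, "rz": 0},
    {"gripper": 0.056, "tx": 0.066, "ty": 0.0008, "tz": 0.0006, "rx": 0, "ry": 0, "rz": 0},
  ],
  squeeze=8,
)

```text
t: 4.47
tool_pos: [0.4987, -0.0093, 0.0583]
tool_rot: [0.527, 0.473, 0.526, -0.472]
contact_force: [1.0, 0.1, 0.3]
width: 0.0603
```

Run:
```python
from h import *
cap("wrist","w7"); s=pose()[2]; print(s["contact_force"],s["width"],go([0.4975,-0.0098,0.057],down(np.radians(-83.9))))
show("w7",160,130,400,300,3,"w7z")
```

```text
[-0.33271039  0.7778657  -0.27512487] 0.05765009975955277 (array([ 0.0011, -0.0012,  0.0004]), array([ 0.0006,  0.0003, -0.0014]))
```

View pics/w7z.png

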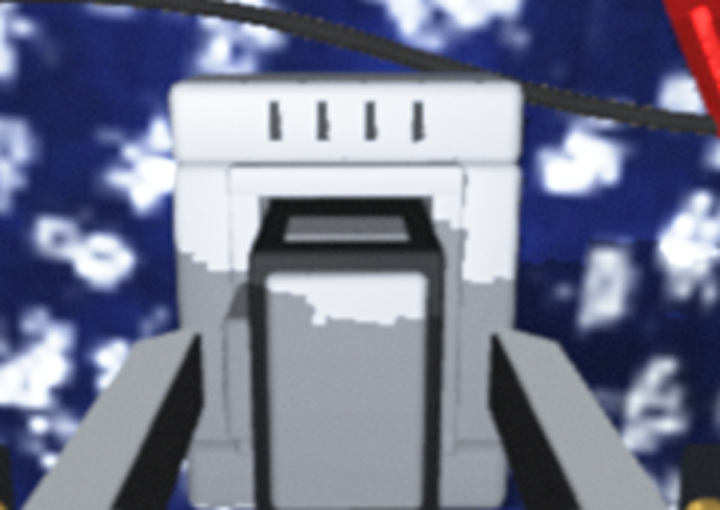

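The fingers are centred on the battery, with tips at 200 and 490 against the battery at 250–443 in the zoom. I'll close slowly with a low squeeze.

servo_tool(
  motion=[
    {"gripper": 0.05, "tx": 0, "ty": 0, "tz": 0, "rx": 0, "ry": 0, "rz": 0},
    {"gripper": 0.048, "tx": 0, "ty": 0, "tz": 0, "rx": 0, "ry": 0, "rz": 0},
    {"gripper": 0.047, "tx": 0, "ty": 0, "tz": 0, "rx": 0, "ry": 0, "rz": 0},
    {"gripper": 0.046, "tx": 0, "ty": 0, "tz": 0, "rx": 0, "ry": 0, "rz": 0},
    {"gripper": 0.045, "tx": 0, "ty": 0, "tz": 0, "rx": 0, "ry": 0, "rz": 0},
    {"gripper": 0.044, "tx": 0, "ty": 0, "tz": 0, "rx": 0, "ry": 0, "rz": 0},
    {"gripper": 0.043, "tx": 0, "ty": 0, "tz": 0, "rx": 0, "ry": 0, "rz": 0},
    {"gripper": 0.042, "tx": 0, "ty": 0, "tz": 0, "rx": 0, "ry": 0, "rz": 0},
    {"gripper": 0.04, "tx": 0, "ty": 0, "tz": 0, "rx": 0, "ry": 0, "rz": 0},
    {"gripper": 0.039, "tx": 0, "ty": 0, "tz": 0, "rx": 0, "ry": 0, "rz": 0},
  ],
  squeeze=8,
)

```text
t: 5.35
tool_pos: [0.4984, -0.0094, 0.0575]
tool_rot: [0.526, 0.473, 0.526, -0.472]
contact_force: [0.2, 0.1, 4.6]
width: 0.0401
```

servo_tool(
  motion=[
    {"gripper": 0.039, "tx": 0, "ty": 0, "tz": 0, "rx": 0, "ry": 0, "rz": 0},
    {"gripper": 0.038, "tx": 0, "ty": 0, "tz": 0, "rx": 0, "ry": 0, "rz": 0},
    {"gripper": 0.038, "tx": 0, "ty": 0, "tz": 0, "rx": 0, "ry": 0, "rz": 0},
  ],
  squeeze=11,
)

```text
t: 5.6
tool_pos: [0.4984, -0.0093, 0.0574]
tool_rot: [0.526, 0.473, 0.526, -0.472]
contact_force: [0.1, -0.4, 5.2]
width: 0.0398
```

servo_tool(
  motion=[
    {"gripper": 0.038, "tx": 0, "ty": 0, "tz": 0, "rx": 0, "ry": 0, "rz": 0},
    {"gripper": 0.036, "tx": 0, "ty": 0, "tz": 0, "rx": 0, "ry": 0, "rz": 0},
    {"gripper": 0.036, "tx": 0, "ty": 0, "tz": 0, "rx": 0, "ry": 0, "rz": 0},
  ],
  squeeze=15,
)

```text
t: 5.85
tool_pos: [0.4984, -0.0094, 0.0575]
tool_rot: [0.526, 0.473, 0.526, -0.472]
contact_force: [1.2, 0.7, 5.3]
width: 0.0399
```

Run:
```python
from h import *
cap("wrist","w8"); cap("scene","s8"); s=pose()[2]; print(s["contact_force"],s["moment"],s["width"],s["t"])
show("w8",160,130,400,300,3,"w8z");show("s8",180,150,340,300,3.5,"s8z")
```

```text
[-0.48625403  0.21175906  4.57551361] [ 0.20928181 -0.01101095  0.01512371] 0.03959888044137096 5.95
```

View pics/w8z.png

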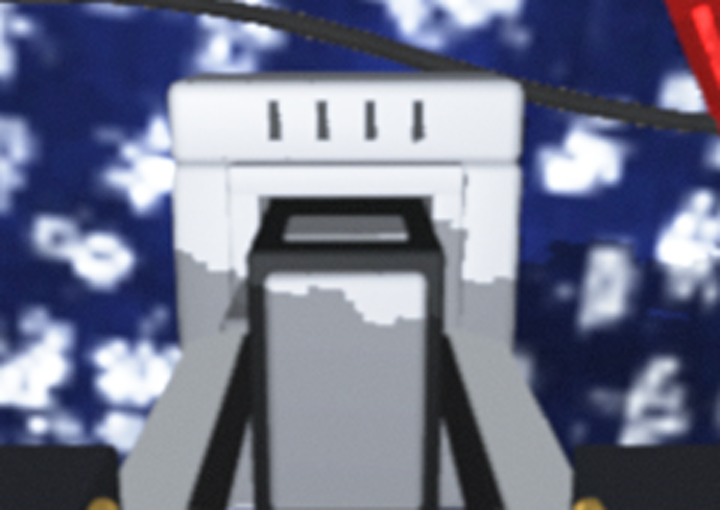

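View pics/s8z.png

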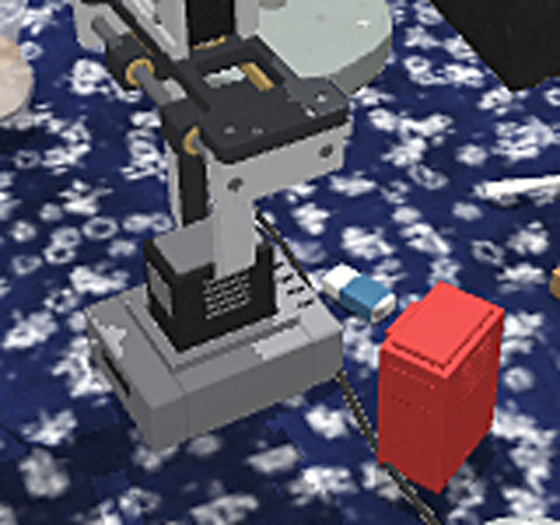

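The fingers are on the pad and ribs, and the width is about 40 mm, so the tab is pressed fully. I'll lift a little and watch the force.

servo_tool(
  motion=[
    {"gripper": 0.036, "tx": -0.001, "ty": 0, "tz": 0, "rx": 0, "ry": 0, "rz": 0},
    {"gripper": 0.036, "tx": -0.002, "ty": 0, "tz": 0, "rx": 0, "ry": 0, "rz": 0},
    {"gripper": 0.036, "tx": -0.003, "ty": 0, "tz": 0, "rx": 0, "ry": 0, "rz": 0},
    {"gripper": 0.036, "tx": -0.003, "ty": 0, "tz": 0, "rx": 0, "ry": 0, "rz": 0},
  ],
  squeeze=15,
)

```text
t: 6.28
tool_pos: [0.4976, -0.0093, 0.0597]
tool_rot: [0.526, 0.472, 0.526, -0.473]
contact_force: [0.2, -0.6, -5.7]
width: 0.0395
```

servo_tool(
  motion=[
    {"gripper": 0.036, "tx": -0.0005, "ty": 0, "tz": 0, "rx": 0, "ry": 0, "rz": 0},
    {"gripper": 0.036, "tx": -0.001, "ty": 0, "tz": 0, "rx": 0, "ry": 0, "rz": 0},
    {"gripper": 0.036, "tx": -0.001, "ty": 0, "tz": 0, "rx": 0, "ry": 0, "rz": 0},
  ],
  squeeze=15,
)

```text
t: 6.53
tool_pos: [0.4973, -0.009, 0.0603]
tool_rot: [0.525, 0.472, 0.527, -0.473]
contact_force: [-0.2, 3.0, -15.6]
width: 0.0396
```

The pull rose to 15.6 N, so something is holding the battery. I'll back down at once and check.

servo_tool(
  motion=[
    {"gripper": 0.036, "tx": 0.0018, "ty": 0, "tz": 0, "rx": 0, "ry": 0, "rz": 0},
    {"gripper": 0.036, "tx": 0.0018, "ty": 0, "tz": 0, "rx": 0, "ry": 0, "rz": 0},
    {"gripper": 0.036, "tx": 0.0018, "ty": 0, "tz": 0, "rx": 0, "ry": 0, "rz": 0},
  ],
  squeeze=15,
)

```text
t: 6.78
tool_pos: [0.4987, -0.0094, 0.0599]
tool_rot: [0.526, 0.473, 0.526, -0.472]
contact_force: [0.7, 0.5, -5.3]
width: 0.0397
```

Run:
```python
from h import *
cap("wrist","w9"); cap("scene","s9"); s=pose()[2]; print(s["contact_force"],s["moment"],s["width"],s["t"],s["tool_pos"])
D=down(np.radians(-83.9));print(np.degrees(go([0,0,0],D)[1]))
show("w9",160,130,400,300,3,"w9z");show("s9",210,190,290,290,6,"s9z")
```

```text
[ 1.00598475 -0.01018898 -3.8334344 ] [-0.00522707 -0.03897308  0.04959028] 0.03960995536843546 6.8833 [ 0.49863416 -0.00935937  0.05991795]
[ 0.03437747  0.01718873 -0.06302536]
```

View pics/w9z.png

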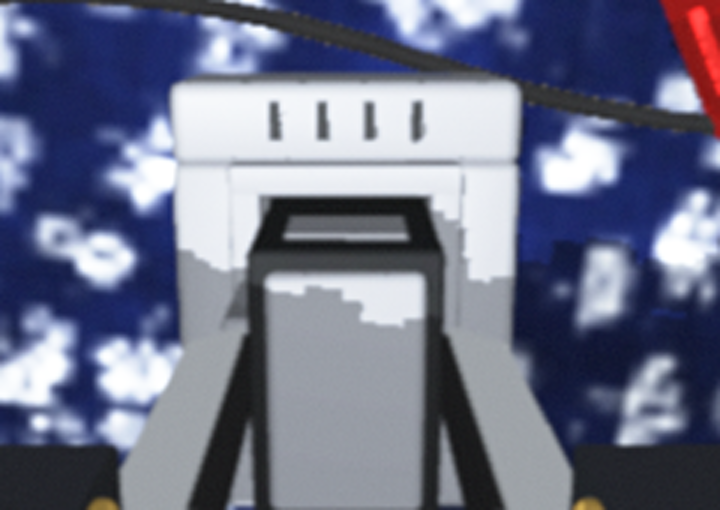

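View pics/s9z.png

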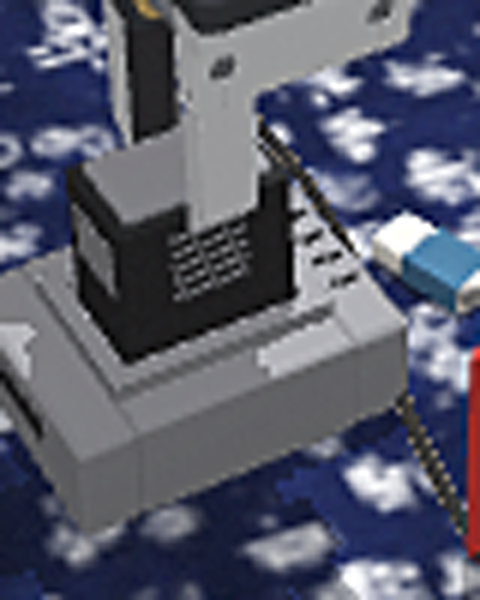

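The catch still seems to hold about 2 mm up. I'll feel for the bay walls sideways to find where the battery sits in its play, starting with tool +z (charger -y).

servo_tool(
  motion=[
    {"gripper": 0.036, "tx": 0.0008, "ty": 0, "tz": 0.0003, "rx": 0, "ry": 0, "rz": 0},
    {"gripper": 0.036, "tx": 0.0008, "ty": 0, "tz": 0.0007, "rx": 0, "ry": 0, "rz": 0},
    {"gripper": 0.036, "tx": 0.0008, "ty": 0, "tz": 0.001, "rx": 0, "ry": 0, "rz": 0},
    {"gripper": 0.036, "tx": 0.0008, "ty": 0, "tz": 0.001, "rx": 0, "ry": 0, "rz": 0},
  ],
  squeeze=15,
)

```text
t: 7.22
tool_pos: [0.4984, -0.0102, 0.0588]
tool_rot: [0.526, 0.473, 0.526, -0.472]
contact_force: [-0.5, 0.5, -1.9]
width: 0.0397
```

servo_tool(
  motion=[
    {"gripper": 0.036, "tx": 0, "ty": 0, "tz": 0.0005, "rx": 0, "ry": 0, "rz": 0},
    {"gripper": 0.036, "tx": 0, "ty": 0, "tz": 0.0005, "rx": 0, "ry": 0, "rz": 0},
    {"gripper": 0.036, "tx": 0, "ty": 0, "tz": 0.0005, "rx": 0, "ry": 0, "rz": 0},
  ],
  squeeze=15,
)

```text
t: 7.47
tool_pos: [0.4984, -0.0105, 0.0588]
tool_rot: [0.526, 0.473, 0.526, -0.472]
contact_force: [-0.7, 3.5, -0.7]
width: 0.0394
```

The -y wall is felt at jaw y ≈ -0.0103, so the battery was not against the catch side. The width is about 40 mm, the bare body, which suggests the tab isn't pressed. In s9z the fingertip seems high on the battery, at (215,230) in the zoom. I'll check that by projecting the TCP.

Run:
```python
from h import *
c=cap("scene","s10"); t,M,s=pose(); print(t,s["width"],s["contact_force"])
a=c["color"][:,:,::-1].copy()
big=cv2.resize(a[190:290,200:300],None,fx=6,fy=6,interpolation=cv2.INTER_CUBIC)
def dot(p,col):
    u=(proj(c,p)[0]-[200,190]+.5)*6; cv2.circle(big,tuple(int(v) for v in u),4,col,-1); print(np.round(u),col)
dot(t,(0,0,255)); dot(t+M[:,2]*.02,(0,255,0)); dot(t+M[:,2]*.034,(0,255,255))
ctr=np.array([.4975,-.0104]); y=np.radians(6.1);ex=np.array([np.cos(y),np.sin(y)]);ey=np.array([-np.sin(y),np.cos(y)])
for sx in(-1,1):
  for sy in (-1,1):
    for z in (.046,.098): dot(np.r_[ctr+sx*.03*ex+sy*.02*ey,z],(255,0,255))
cv2.imwrite("pics/s10z.png",big)
c=cap("wrist","w10"); print("wrist tips",proj(c,t+M[:,2]*.02),proj(c,t-M[:,2]*.02))
```

```text
[ 0.49843046 -0.01052044  0.05875247] 0.03955467871079318 [-0.469666    3.46913969 -0.3525376 ]
[250. 260.] (0, 0, 255)
[279. 297.] (0, 255, 0)
[300. 324.] (0, 255, 255)
[193. 361.] (255, 0, 255)
[183. 239.] (255, 0, 255)
[138. 285.] (255, 0, 255)
[127. 164.] (255, 0, 255)
[360. 294.] (255, 0, 255)
[357. 173.] (255, 0, 255)
[302. 222.] (255, 0, 255)
[297. 102.] (255, 0, 255)
wrist tips [[301.28436681 238.99731668]] [[246.72758334 239.03566716]]
```

View pics/s10z.png

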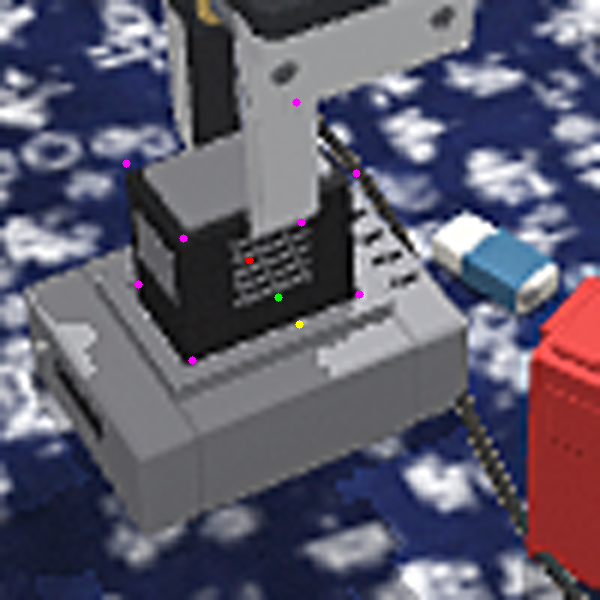

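The battery model projects exactly onto the picture, but the real fingertips show about 75–90 zoom px higher than the reported TCP, which is 30–40 mm. So the fingers end well behind the stated TCP, and I gripped the bare body above the tab. I'll set it down, open, and measure the true fingertip height.

servo_tool(
  motion=[
    {"gripper": 0.036, "tx": 0.001, "ty": 0, "tz": -0.0013, "rx": 0, "ry": 0, "rz": 0},
    {"gripper": 0.036, "tx": 0.001, "ty": 0, "tz": -0.0013, "rx": 0, "ry": 0, "rz": 0},
    {"gripper": 0.05, "tx": 0.001, "ty": 0, "tz": -0.0013, "rx": 0, "ry": 0, "rz": 0},
    {"gripper": 0.06, "tx": 0.001, "ty": 0, "tz": -0.0013, "rx": 0, "ry": 0, "rz": 0},
    {"gripper": 0.07, "tx": 0.001, "ty": 0, "tz": -0.0013, "rx": 0, "ry": 0, "rz": 0},
    {"gripper": 0.07, "tx": 0.001, "ty": 0, "tz": -0.0013, "rx": 0, "ry": 0, "rz": 0},
    {"gripper": 0.07, "tx": 0.001, "ty": 0, "tz": -0.0013, "rx": 0, "ry": 0, "rz": 0},
  ],
  squeeze=8,
)

```text
t: 8.15
tool_pos: [0.4981, -0.0095, 0.0576]
tool_rot: [0.526, 0.472, 0.526, -0.473]
contact_force: [-0.3, 0.8, 0.6]
width: 0.0684
```

Run:
```python
from h import *
c=cap("wrist","w11"); s=cap("scene","s11"); t,M,st=pose(); print(t,st["width"],st["contact_force"])
show("w11",180,200,380,300,4,"w11z"); show("s11",200,170,300,270,6,"s11z")
for b in (0,.02,.03,.035,.04): 
  for zz,n in ((st["width"]/2,"in"),(st["width"]/2+.0125,"out")):
    p=t-M[:,0]*b
    print(b,n,[((proj(c,p+M[:,2]*zz*sg+M[:,1]*.008)[0]-[180,200])*4).round().tolist() for sg in(-1,1)],((proj(s,p+M[:,2]*zz-M[:,1]*.008)[0]-[200,170])*6).round().tolist(),((proj(s,p+M[:,2]*zz+M[:,1]*.008)[0]-[200,170])*6).round().tolist())
```

```text
[ 0.49817879 -0.00947147  0.05761842] 0.06993496059414157 [ 0.07807412  0.41326172 -0.45694568]
0 in [[183.0, 114.0], [568.0, 114.0]] [274.0, 453.0] [319.0, 435.0]
0 out [[115.0, 115.0], [637.0, 114.0]] [292.0, 477.0] [338.0, 459.0]
0.02 in [[165.0, 150.0], [587.0, 150.0]] [271.0, 406.0] [317.0, 388.0]
0.02 out [[89.0, 150.0], [662.0, 150.0]] [290.0, 431.0] [336.0, 413.0]
0.03 in [[154.0, 170.0], [597.0, 170.0]] [270.0, 383.0] [316.0, 365.0]
0.03 out [[74.0, 170.0], [676.0, 170.0]] [289.0, 407.0] [336.0, 389.0]
0.035 in [[148.0, 181.0], [603.0, 181.0]] [269.0, 371.0] [316.0, 353.0]
0.035 out [[66.0, 182.0], [684.0, 181.0]] [289.0, 395.0] [335.0, 377.0]
0.04 in [[142.0, 193.0], [609.0, 193.0]] [269.0, 359.0] [315.0, 341.0]
0.04 out [[58.0, 193.0], [692.0, 193.0]] [288.0, 383.0] [335.0, 365.0]
```

View pics/w11z.png

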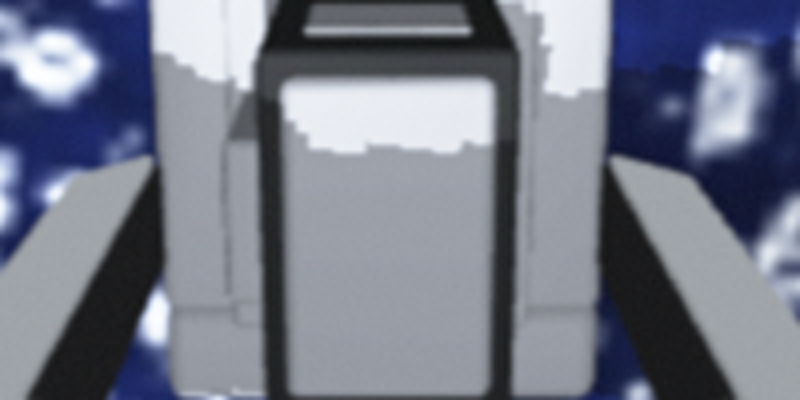

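View pics/s11z.png

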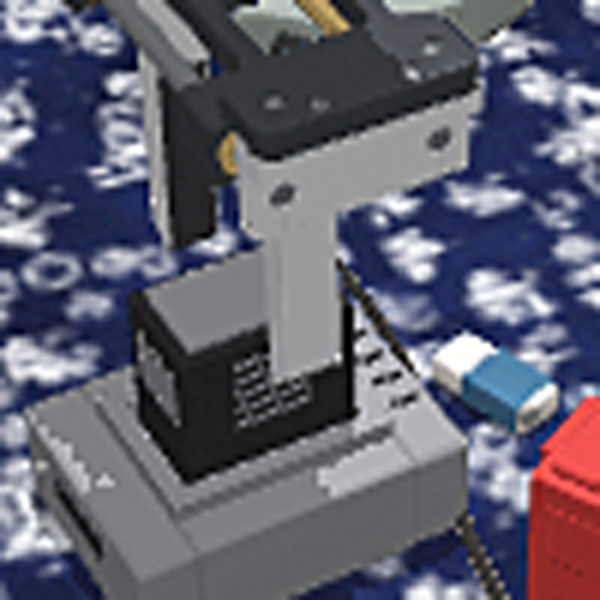

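Both views put the real fingertips about 36 mm behind the reported TCP: 35 mm from the wrist view (tips at (155,158) and (608,158)) and 40 mm from the scene view. The tips are therefore at about z 0.094, just nipping the battery top. I'll descend in two checked stages, aiming for tips near z 0.060.

servo_tool(
  motion=[
    {"gripper": 0.075, "tx": 0.006, "ty": 0, "tz": -0.001, "rx": 0, "ry": 0, "rz": 0},
    {"gripper": 0.075, "tx": 0.012, "ty": 0, "tz": -0.001, "rx": 0, "ry": 0, "rz": 0},
    {"gripper": 0.075, "tx": 0.018, "ty": 0, "tz": -0.001, "rx": 0, "ry": 0, "rz": 0},
    {"gripper": 0.075, "tx": 0.022, "ty": 0, "tz": -0.001, "rx": 0, "ry": 0, "rz": 0},
    {"gripper": 0.075, "tx": 0.022, "ty": 0, "tz": -0.001, "rx": 0, "ry": 0, "rz": 0},
    {"gripper": 0.075, "tx": 0.022, "ty": 0, "tz": -0.001, "rx": 0, "ry": 0, "rz": 0},
  ],
  squeeze=8,
)

```text
t: 8.75
tool_pos: [0.4979, -0.0084, 0.0353]
tool_rot: [0.526, 0.472, 0.526, -0.473]
contact_force: [-0.6, -0.3, 0.5]
width: 0.0752
```

Run:
```python
from h import *
c=cap("wrist","w12"); s=cap("scene","s12"); t,M,st=pose(); print(t,st["width"],st["contact_force"])
show("s12",200,170,300,270,6,"s12z")
```

```text
[ 0.49824861 -0.00848256  0.03580406] 0.07494190285884945 [ 0.4180611  -0.64476562 -0.42886566]
```

View pics/s12z.png

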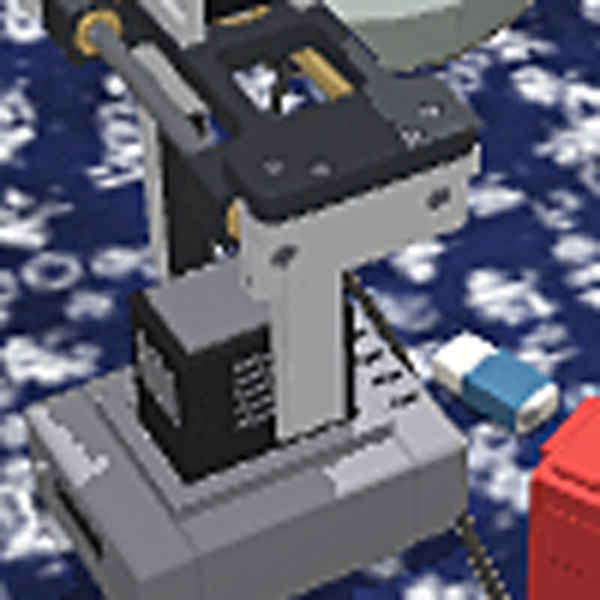

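View pics/w12.png

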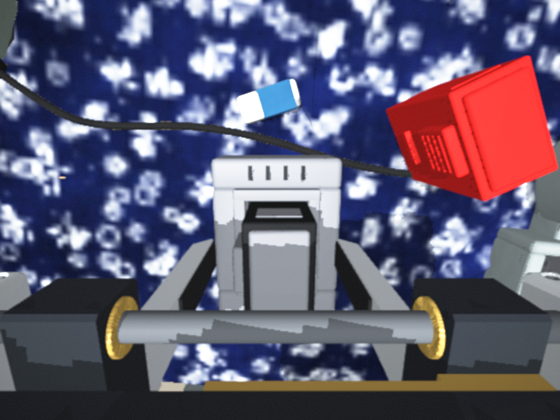

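The fingertips, now at z ≈ 0.073, are over the ribs, and the rod and brackets are well above the battery top. I'll go down 12 mm more and then squeeze.

servo_tool(
  motion=[
    {"gripper": 0.075, "tx": 0.004, "ty": 0, "tz": 0, "rx": 0, "ry": 0, "rz": 0},
    {"gripper": 0.07, "tx": 0.008, "ty": 0, "tz": 0, "rx": 0, "ry": 0, "rz": 0},
    {"gripper": 0.065, "tx": 0.012, "ty": 0, "tz": 0, "rx": 0, "ry": 0, "rz": 0},
    {"gripper": 0.06, "tx": 0.012, "ty": 0, "tz": 0, "rx": 0, "ry": 0, "rz": 0},
    {"gripper": 0.055, "tx": 0.012, "ty": 0, "tz": 0, "rx": 0, "ry": 0, "rz": 0},
    {"gripper": 0.052, "tx": 0.012, "ty": 0, "tz": 0, "rx": 0, "ry": 0, "rz": 0},
    {"gripper": 0.05, "tx": 0.012, "ty": 0, "tz": 0, "rx": 0, "ry": 0, "rz": 0},
    {"gripper": 0.05, "tx": 0.012, "ty": 0, "tz": 0, "rx": 0, "ry": 0, "rz": 0},
  ],
  squeeze=6,
)

```text
t: 9.52
tool_pos: [0.4982, -0.0085, 0.0238]
tool_rot: [0.526, 0.473, 0.526, -0.472]
contact_force: [1.1, -0.5, -0.4]
width: 0.0502
```

servo_tool(
  motion=[
    {"gripper": 0.048, "tx": 0, "ty": 0, "tz": 0, "rx": 0, "ry": 0, "rz": 0},
    {"gripper": 0.047, "tx": 0, "ty": 0, "tz": 0, "rx": 0, "ry": 0, "rz": 0},
    {"gripper": 0.046, "tx": 0, "ty": 0, "tz": 0, "rx": 0, "ry": 0, "rz": 0},
    {"gripper": 0.045, "tx": 0, "ty": 0, "tz": 0, "rx": 0, "ry": 0, "rz": 0},
    {"gripper": 0.044, "tx": 0, "ty": 0, "tz": 0, "rx": 0, "ry": 0, "rz": 0},
    {"gripper": 0.043, "tx": 0, "ty": 0, "tz": 0, "rx": 0, "ry": 0, "rz": 0},
    {"gripper": 0.042, "tx": 0, "ty": 0, "tz": 0, "rx": 0, "ry": 0, "rz": 0},
    {"gripper": 0.04, "tx": 0, "ty": 0, "tz": 0, "rx": 0, "ry": 0, "rz": 0},
    {"gripper": 0.038, "tx": 0, "ty": 0, "tz": 0, "rx": 0, "ry": 0, "rz": 0},
    {"gripper": 0.036, "tx": 0, "ty": 0, "tz": 0, "rx": 0, "ry": 0, "rz": 0},
  ],
  squeeze=6,
)

```text
t: 10.35
tool_pos: [0.4982, -0.0085, 0.0237]
tool_rot: [0.526, 0.473, 0.526, -0.473]
contact_force: [-0.4, 0.0, 0.4]
width: 0.0443
```

servo_tool(
  motion=[
    {"gripper": 0.036, "tx": 0, "ty": 0, "tz": 0, "rx": 0, "ry": 0, "rz": 0},
    {"gripper": 0.036, "tx": 0, "ty": 0, "tz": 0, "rx": 0, "ry": 0, "rz": 0},
    {"gripper": 0.036, "tx": 0, "ty": 0, "tz": 0, "rx": 0, "ry": 0, "rz": 0},
  ],
  squeeze=9,
)

```text
t: 10.6
tool_pos: [0.4982, -0.0085, 0.0237]
tool_rot: [0.526, 0.473, 0.526, -0.473]
contact_force: [0.2, -0.1, 1.3]
width: 0.0416
```

servo_tool(
  motion=[
    {"gripper": 0.036, "tx": 0, "ty": 0, "tz": 0, "rx": 0, "ry": 0, "rz": 0},
    {"gripper": 0.036, "tx": 0, "ty": 0, "tz": 0, "rx": 0, "ry": 0, "rz": 0},
    {"gripper": 0.036, "tx": 0, "ty": 0, "tz": 0, "rx": 0, "ry": 0, "rz": 0},
    {"gripper": 0.036, "tx": 0, "ty": 0, "tz": 0, "rx": 0, "ry": 0, "rz": 0},
  ],
  squeeze=15,
)

```text
t: 10.93
tool_pos: [0.4982, -0.0085, 0.0237]
tool_rot: [0.526, 0.473, 0.526, -0.473]
contact_force: [0.3, -1.5, 2.4]
width: 0.0401
```

The width now follows the tab spring (6 N gives 44.3 mm, 9 N gives 41.6 mm, 15 N gives 40.1 mm), so the tab is pressed. Lifting gently.

servo_tool(
  motion=[
    {"gripper": 0.036, "tx": -0.001, "ty": 0, "tz": 0, "rx": 0, "ry": 0, "rz": 0},
    {"gripper": 0.036, "tx": -0.002, "ty": 0, "tz": 0, "rx": 0, "ry": 0, "rz": 0},
    {"gripper": 0.036, "tx": -0.003, "ty": 0, "tz": 0, "rx": 0, "ry": 0, "rz": 0},
    {"gripper": 0.036, "tx": -0.0035, "ty": 0, "tz": 0, "rx": 0, "ry": 0, "rz": 0},
    {"gripper": 0.036, "tx": -0.0035, "ty": 0, "tz": 0, "rx": 0, "ry": 0, "rz": 0},
  ],
  squeeze=15,
)

```text
t: 11.35
tool_pos: [0.498, -0.0084, 0.0271]
tool_rot: [0.526, 0.473, 0.526, -0.473]
contact_force: [-0.9, -0.6, -2.3]
width: 0.0396
```

servo_tool(
  motion=[
    {"gripper": 0.036, "tx": -0.001, "ty": 0, "tz": 0, "rx": 0, "ry": 0, "rz": 0},
    {"gripper": 0.036, "tx": -0.0015, "ty": 0, "tz": 0, "rx": 0, "ry": 0, "rz": 0},
    {"gripper": 0.036, "tx": -0.0015, "ty": 0, "tz": 0, "rx": 0, "ry": 0, "rz": 0},
  ],
  squeeze=15,
)

```text
t: 11.6
tool_pos: [0.4982, -0.0084, 0.0287]
tool_rot: [0.526, 0.473, 0.526, -0.472]
contact_force: [-0.1, 0.7, -2.7]
width: 0.0401
```

Free: 5 mm up with only the weight (about 2.6 N) showing. I'll lift out straight.

servo_tool(
  motion=[
    {"gripper": 0.036, "tx": -0.005, "ty": 0, "tz": 0, "rx": 0, "ry": 0, "rz": 0},
    {"gripper": 0.036, "tx": -0.01, "ty": 0, "tz": 0, "rx": 0, "ry": 0, "rz": 0},
    {"gripper": 0.036, "tx": -0.015, "ty": 0, "tz": 0, "rx": 0, "ry": 0, "rz": 0},
    {"gripper": 0.036, "tx": -0.02, "ty": 0, "tz": 0, "rx": 0, "ry": 0, "rz": 0},
    {"gripper": 0.036, "tx": -0.025, "ty": 0, "tz": 0, "rx": 0, "ry": 0, "rz": 0},
    {"gripper": 0.036, "tx": -0.03, "ty": 0, "tz": 0, "rx": 0, "ry": 0, "rz": 0},
    {"gripper": 0.036, "tx": -0.037, "ty": 0, "tz": 0, "rx": 0, "ry": 0, "rz": 0},
    {"gripper": 0.036, "tx": -0.045, "ty": 0, "tz": 0, "rx": 0, "ry": 0, "rz": 0},
    {"gripper": 0.036, "tx": -0.06, "ty": 0, "tz": 0, "rx": 0, "ry": 0, "rz": 0},
    {"gripper": 0.036, "tx": -0.075, "ty": 0, "tz": 0, "rx": 0, "ry": 0, "rz": 0},
    {"gripper": 0.036, "tx": -0.085, "ty": 0, "tz": 0, "rx": 0, "ry": 0, "rz": 0},
    {"gripper": 0.036, "tx": -0.09, "ty": 0, "tz": 0, "rx": 0, "ry": 0, "rz": 0},
  ],
  squeeze=15,
)

```text
t: 12.6
tool_pos: [0.4987, -0.0085, 0.1204]
tool_rot: [0.527, 0.473, 0.525, -0.472]
contact_force: [0.2, 1.6, -2.1]
width: 0.0405
```

Run:
```python
from h import *
c=cap("wrist","w13"); s=cap("scene","s13"); t,M,st=pose(); print(t,st["width"],st["contact_force"],st["t"])
show("s13",190,120,340,270,4,"s13z");
```

```text
[ 0.49843011 -0.0085012   0.11937908] 0.040621798605037035 [-0.03733204 -0.09854539 -3.17882878] 12.7
```

View pics/s13z.png

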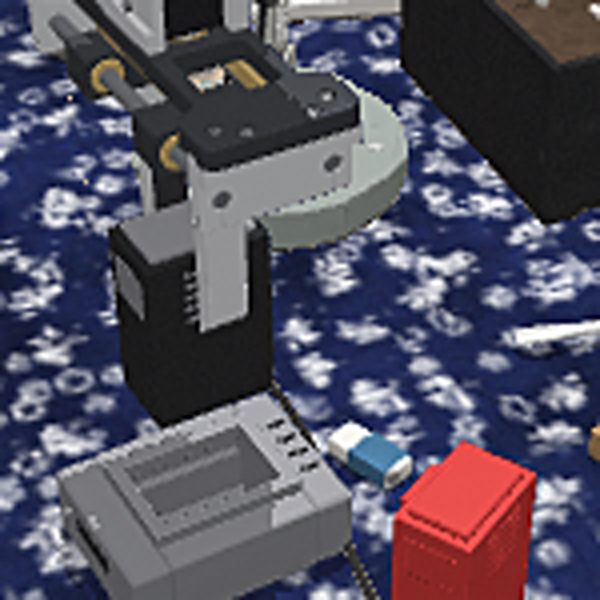

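View pics/w13.png

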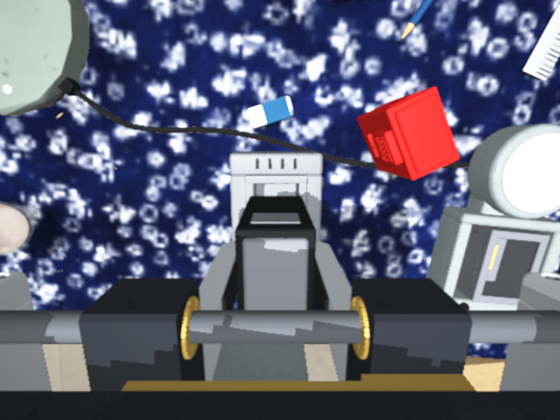

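The battery is out, with the charger empty at (200,480) in the s13z zoom and the grip steady at 40.6 mm. The wall feel puts the camera's y about 1.2 mm low, so I aim the jaw centre at about (0.4676, -0.252) over the well, with tool z at -89.6°.

Run:
```python
from h import *
print(go([0.4676,-0.2520,0.1194],down(np.radians(-89.6))))
```

```text
(array([-0.    , -0.0567,  0.2388]), array([ 0.1001,  0.0002, -0.0013]))
```

servo_tool(
  motion=[
    {"gripper": 0.036, "tx": 0, "ty": -0.006, "tz": 0.024, "rx": 0.01, "ry": 0, "rz": 0},
    {"gripper": 0.036, "tx": 0, "ty": -0.012, "tz": 0.05, "rx": 0.02, "ry": 0, "rz": 0},
    {"gripper": 0.036, "tx": 0, "ty": -0.019, "tz": 0.08, "rx": 0.03, "ry": 0, "rz": 0},
    {"gripper": 0.036, "tx": 0, "ty": -0.026, "tz": 0.11, "rx": 0.045, "ry": 0, "rz": 0},
    {"gripper": 0.036, "tx": 0, "ty": -0.033, "tz": 0.14, "rx": 0.06, "ry": 0, "rz": 0},
    {"gripper": 0.036, "tx": 0, "ty": -0.04, "tz": 0.17, "rx": 0.075, "ry": 0, "rz": 0},
    {"gripper": 0.036, "tx": 0, "ty": -0.047, "tz": 0.2, "rx": 0.09, "ry": 0, "rz": 0},
    {"gripper": 0.036, "tx": 0, "ty": -0.053, "tz": 0.225, "rx": 0.1, "ry": 0, "rz": 0},
    {"gripper": 0.036, "tx": 0, "ty": -0.0567, "tz": 0.2388, "rx": 0.1, "ry": 0, "rz": 0},
    {"gripper": 0.036, "tx": 0, "ty": -0.0567, "tz": 0.2388, "rx": 0.1, "ry": 0, "rz": 0},
    {"gripper": 0.036, "tx": 0, "ty": -0.0567, "tz": 0.2388, "rx": 0.1, "ry": 0, "rz": 0},
  ],
  squeeze=15,
)

```text
t: 13.62
tool_pos: [0.4669, -0.2516, 0.1179]
tool_rot: [0.501, 0.498, 0.502, -0.498]
contact_force: [-0.2, -0.0, -1.4]
width: 0.0403
```

Run:
```python
from h import *
c=cap("wrist","w14"); s=cap("scene","s14"); t,M,st=pose(); print(t,st["width"],st["contact_force"],st["t"],go([0.4676,-0.2520,0.1194],down(np.radians(-89.6))))
show("w14",190,110,360,310,3,"w14z");show("s14",200,200,380,400,3,"s14z")
```

```text
[ 0.4673565  -0.25077713  0.11830336] 0.04007040588184176 [-0.03035196  0.79462859 -1.74849184] 13.7167 (array([-0.0011,  0.0002,  0.0012]), array([ 0.0012, -0.0006,  0.0005]))
```

View pics/w14z.png

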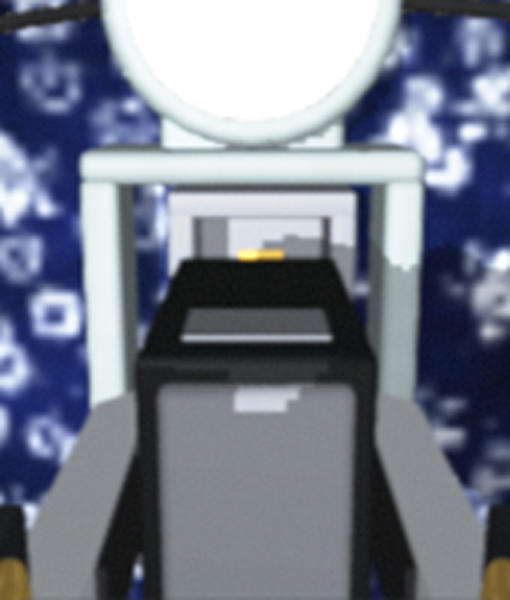

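View pics/s14z.png

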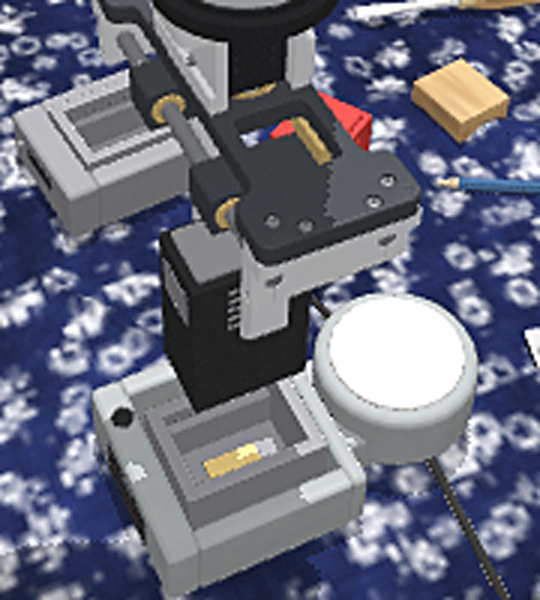

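The wrist view shows the battery's lower front edge at (182–335, 262) in the zoom, just above the well opening at (193–330, 215). I'll descend to about 8 mm above the mouth and compare closely.

servo_tool(
  motion=[
    {"gripper": 0.036, "tx": 0.01, "ty": 0, "tz": 0.001, "rx": 0.001, "ry": 0, "rz": 0},
    {"gripper": 0.036, "tx": 0.02, "ty": 0, "tz": 0.001, "rx": 0.001, "ry": 0, "rz": 0},
    {"gripper": 0.036, "tx": 0.03, "ty": 0, "tz": 0.001, "rx": 0.001, "ry": 0, "rz": 0},
    {"gripper": 0.036, "tx": 0.038, "ty": 0, "tz": 0.001, "rx": 0.001, "ry": 0, "rz": 0},
    {"gripper": 0.036, "tx": 0.042, "ty": 0, "tz": 0.001, "rx": 0.001, "ry": 0, "rz": 0},
    {"gripper": 0.036, "tx": 0.042, "ty": 0, "tz": 0.001, "rx": 0.001, "ry": 0, "rz": 0},
    {"gripper": 0.036, "tx": 0.042, "ty": 0, "tz": 0.001, "rx": 0.001, "ry": 0, "rz": 0},
  ],
  squeeze=15,
)

```text
t: 14.3
tool_pos: [0.4673, -0.2529, 0.0765]
tool_rot: [0.501, 0.498, 0.502, -0.498]
contact_force: [-0.3, -0.4, -3.1]
width: 0.0399
```

Run:
```python
from h import *
c=cap("wrist","w15"); s=cap("scene","s15"); t,M,st=pose(); print(t,st["width"],st["contact_force"],st["t"],go([0.4676,-0.2520,0.1194],down(np.radians(-89.6))))
show("w15",220,130,340,230,6,"w15z");show("s15",210,240,350,380,4,"s15z")
```

```text
[ 0.46750636 -0.25309949  0.07707681] 0.04005352985686738 [-0.20990806 -0.09039313 -2.24303104] 14.4 (array([-0.0423,  0.0001, -0.0011]), array([-0.0009,  0.0004, -0.0006]))
```

View pics/w15z.png

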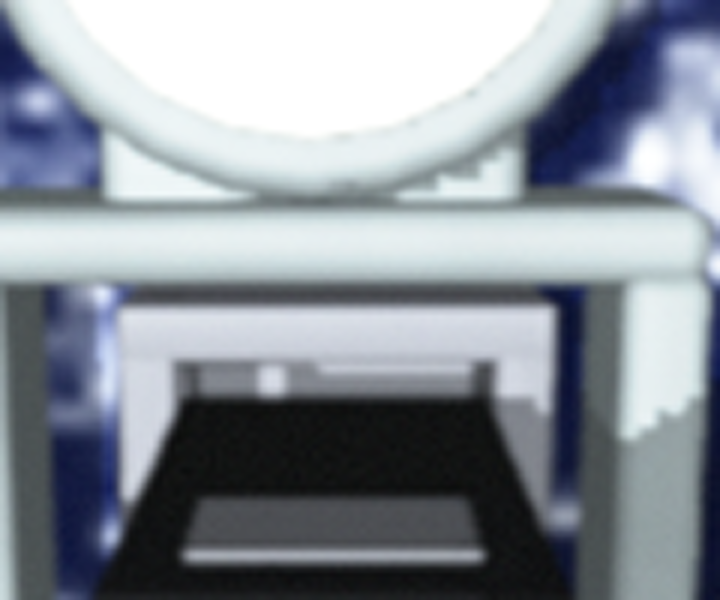

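View pics/s15z.png

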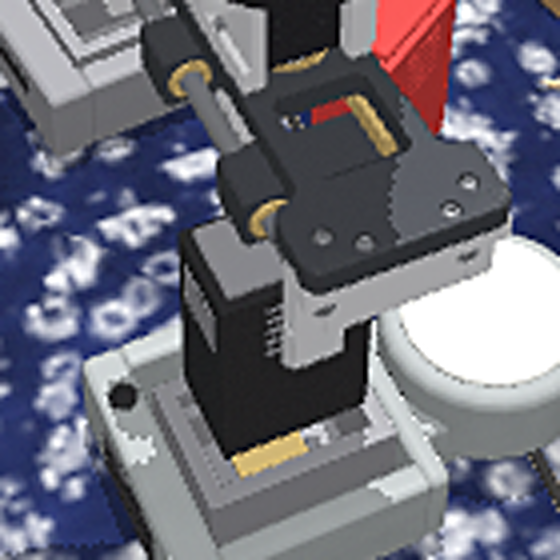

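Run:
```python
from h import *
c=load("w15"); t,M,st=pose()
f=lambda a:(a[0]/6-.42+220,a[1]/6-.42+130)
zb=t[2]-.0237+.004; print("underside",zb)
def X(seg,z,half=2):
    o,d,r=fitline(plane(c,edge(c,f(seg[0]),f(seg[1]),half,trim=.1),z)); return o.round(4),d.round(3),r.round(5)
print("well far inner",X(((190,360),(480,360)),.046))
print("well far outer",X(((130,303),(545,303)),.046))
print("bat far bottom",X(((200,402),(475,402)),zb))
print("well oL",X(((120,320),(120,450)),.046)); print("well oR",X(((557,320),(555,450)),.046))
print("well iL",X(((175,365),(175,395)),.046)); print("well iR",X(((495,365),(495,395)),.046))
print("bat L edge corners",plane(c,[f((185,402)),f((492,402))],zb).round(4))
# battery side edges: lines up along the face at its corners: at several rows
g=cv2.cvtColor(c["color"],cv2.COLOR_RGB2GRAY)
for r in range(190,202): print(r,g[r,244:256].tolist(),g[r,296:308].tolist())
```

```text
underside 0.05737680925143143
well far inner (array([ 0.4983, -0.2512]), array([0.065, 0.998]), np.float64(0.00034))
well far outer (array([ 0.506 , -0.2557]), array([ 0.01, -1.  ]), np.float64(2e-05))
bat far bottom (array([ 0.496 , -0.2507]), array([ 0.007, -1.   ]), np.float64(3e-05))
well oL (array([ 0.4949, -0.2244]), array([0.996, 0.087]), np.float64(0.00031))
well oR (array([ 0.4969, -0.2831]), array([1.   , 0.015]), np.float64(1e-05))
well iL (array([ 0.4963, -0.2317]), array([ 1.   , -0.011]), np.float64(0.0))
well iR (array([ 0.4962, -0.2752]), array([ 0.999, -0.043]), np.float64(3e-05))
bat L edge corners [[ 0.4952 -0.2344  0.0574]
 [ 0.4954 -0.2739  0.0574]]
190 [212, 212, 212, 207, 178, 139, 124, 120, 121, 129, 131, 134] [185, 179, 156, 129, 118, 120, 148, 188, 209, 213, 211, 207]
191 [217, 216, 214, 209, 177, 123, 101, 87, 85, 106, 123, 125] [192, 186, 151, 103, 81, 87, 134, 187, 212, 215, 215, 210]
192 [216, 214, 215, 210, 178, 128, 106, 91, 86, 112, 132, 132] [160, 157, 124, 91, 77, 88, 134, 189, 213, 215, 214, 213]
193 [216, 214, 215, 210, 181, 129, 110, 94, 82, 110,
[... 280 characters left out ...]
34, 186, 206, 206, 205, 202]
196 [213, 214, 214, 211, 183, 120, 73, 49, 39, 45, 54, 56] [56, 52, 43, 34, 36, 57, 104, 142, 162, 163, 161, 161]
197 [214, 213, 215, 211, 179, 111, 47, 22, 18, 20, 24, 22] [25, 21, 20, 19, 23, 46, 85, 120, 133, 134, 135, 135]
198 [213, 213, 215, 210, 171, 96, 32, 15, 18, 21, 16, 15] [18, 17, 17, 19, 18, 38, 79, 115, 128, 131, 130, 131]
199 [214, 213, 215, 204, 153, 73, 24, 16, 18, 21, 18, 17] [15, 20, 18, 18, 18, 27, 66, 109, 130, 133, 132, 131]
200 [213, 213, 211, 186, 120, 48, 17, 17, 20, 18, 16, 16] [21, 16, 15, 19, 17, 19, 48, 95, 126, 131, 132, 133]
201 [215, 213, 204, 159, 82, 29, 18, 18, 19, 20, 18, 16] [20, 18, 18, 18, 18, 16, 34, 74, 115, 131, 133, 132]
```

The battery edge is within 0.5 mm of the well centre in y, 0.2 mm in x and 0.2° in yaw. I'll nudge +y by 0.5 mm and enter slowly.

servo_tool(
  motion=[
    {"gripper": 0.036, "tx": 0.003, "ty": 0, "tz": -0.0005, "rx": 0, "ry": 0, "rz": 0},
    {"gripper": 0.036, "tx": 0.006, "ty": 0, "tz": -0.0005, "rx": 0, "ry": 0, "rz": 0},
    {"gripper": 0.036, "tx": 0.009, "ty": 0, "tz": -0.0005, "rx": 0, "ry": 0, "rz": 0},
    {"gripper": 0.036, "tx": 0.011, "ty": 0, "tz": -0.0005, "rx": 0, "ry": 0, "rz": 0},
    {"gripper": 0.036, "tx": 0.012, "ty": 0, "tz": -0.0005, "rx": 0, "ry": 0, "rz": 0},
    {"gripper": 0.036, "tx": 0.013, "ty": 0, "tz": -0.0005, "rx": 0, "ry": 0, "rz": 0},
    {"gripper": 0.036, "tx": 0.014, "ty": 0, "tz": -0.0005, "rx": 0, "ry": 0, "rz": 0},
  ],
  squeeze=15,
)

```text
t: 14.98
tool_pos: [0.4673, -0.2525, 0.0626]
tool_rot: [0.502, 0.498, 0.502, -0.498]
contact_force: [-0.0, -0.4, -3.0]
width: 0.04
```

servo_tool(
  motion=[
    {"gripper": 0.036, "tx": 0.001, "ty": 0, "tz": 0, "rx": 0, "ry": 0, "rz": 0},
    {"gripper": 0.036, "tx": 0.002, "ty": 0, "tz": 0, "rx": 0, "ry": 0, "rz": 0},
    {"gripper": 0.036, "tx": 0.003, "ty": 0, "tz": 0, "rx": 0, "ry": 0, "rz": 0},
    {"gripper": 0.036, "tx": 0.003, "ty": 0, "tz": 0, "rx": 0, "ry": 0, "rz": 0},
  ],
  squeeze=15,
)

```text
t: 15.32
tool_pos: [0.4672, -0.2524, 0.0595]
tool_rot: [0.501, 0.498, 0.502, -0.498]
contact_force: [-0.2, -0.6, -2.2]
width: 0.0402
```

It has entered the well with no contact force. Going on down.

servo_tool(
  motion=[
    {"gripper": 0.036, "tx": 0.0015, "ty": 0, "tz": 0, "rx": 0, "ry": 0, "rz": 0},
    {"gripper": 0.036, "tx": 0.003, "ty": 0, "tz": 0, "rx": 0, "ry": 0, "rz": 0},
    {"gripper": 0.036, "tx": 0.0045, "ty": 0, "tz": 0, "rx": 0, "ry": 0, "rz": 0},
    {"gripper": 0.036, "tx": 0.006, "ty": 0, "tz": 0, "rx": 0, "ry": 0, "rz": 0},
    {"gripper": 0.036, "tx": 0.006, "ty": 0, "tz": 0, "rx": 0, "ry": 0, "rz": 0},
  ],
  squeeze=15,
)

```text
t: 15.73
tool_pos: [0.4671, -0.2523, 0.0533]
tool_rot: [0.501, 0.498, 0.502, -0.499]
contact_force: [0.2, 0.6, -2.4]
width: 0.0398
```

servo_tool(
  motion=[
    {"gripper": 0.036, "tx": 0.003, "ty": 0, "tz": 0, "rx": 0, "ry": 0, "rz": 0},
    {"gripper": 0.036, "tx": 0.006, "ty": 0, "tz": 0, "rx": 0, "ry": 0, "rz": 0},
    {"gripper": 0.036, "tx": 0.009, "ty": 0, "tz": 0, "rx": 0, "ry": 0, "rz": 0},
    {"gripper": 0.036, "tx": 0.012, "ty": 0, "tz": 0, "rx": 0, "ry": 0, "rz": 0},
    {"gripper": 0.036, "tx": 0.014, "ty": 0, "tz": 0, "rx": 0, "ry": 0, "rz": 0},
    {"gripper": 0.036, "tx": 0.014, "ty": 0, "tz": 0, "rx": 0, "ry": 0, "rz": 0},
  ],
  squeeze=15,
)

```text
t: 16.23
tool_pos: [0.467, -0.2523, 0.0391]
tool_rot: [0.501, 0.498, 0.502, -0.499]
contact_force: [0.1, -0.7, -3.1]
width: 0.0402
```

servo_tool(
  motion=[
    {"gripper": 0.036, "tx": 0.003, "ty": 0, "tz": 0, "rx": 0, "ry": 0, "rz": 0},
    {"gripper": 0.036, "tx": 0.005, "ty": 0, "tz": 0, "rx": 0, "ry": 0, "rz": 0},
    {"gripper": 0.036, "tx": 0.007, "ty": 0, "tz": 0, "rx": 0, "ry": 0, "rz": 0},
    {"gripper": 0.036, "tx": 0.009, "ty": 0, "tz": 0, "rx": 0, "ry": 0, "rz": 0},
    {"gripper": 0.036, "tx": 0.011, "ty": 0, "tz": 0, "rx": 0, "ry": 0, "rz": 0},
    {"gripper": 0.036, "tx": 0.0125, "ty": 0, "tz": 0, "rx": 0, "ry": 0, "rz": 0},
    {"gripper": 0.036, "tx": 0.0125, "ty": 0, "tz": 0, "rx": 0, "ry": 0, "rz": 0},
  ],
  squeeze=15,
)

```text
t: 16.82
tool_pos: [0.4673, -0.2525, 0.0271]
tool_rot: [0.502, 0.498, 0.501, -0.498]
contact_force: [0.0, 0.9, 2.7]
width: 0.0406
```

servo_tool(
  motion=[
    {"gripper": 0.036, "tx": 0.001, "ty": 0, "tz": 0, "rx": 0, "ry": 0, "rz": 0},
    {"gripper": 0.036, "tx": 0.002, "ty": 0, "tz": 0, "rx": 0, "ry": 0, "rz": 0},
    {"gripper": 0.036, "tx": 0.002, "ty": 0, "tz": 0, "rx": 0, "ry": 0, "rz": 0},
  ],
  squeeze=15,
)

```text
t: 17.07
tool_pos: [0.4673, -0.2525, 0.0251]
tool_rot: [0.502, 0.498, 0.501, -0.498]
contact_force: [-0.4, 0.3, 3.0]
width: 0.0401
```

The sprung plate is pushing back: the net force went from -3 to +3 N, as expected. I'll press the last 1–2 mm onto the floor.

servo_tool(
  motion=[
    {"gripper": 0.036, "tx": 0.0007, "ty": 0, "tz": 0, "rx": 0, "ry": 0, "rz": 0},
    {"gripper": 0.036, "tx": 0.0013, "ty": 0, "tz": 0, "rx": 0, "ry": 0, "rz": 0},
    {"gripper": 0.036, "tx": 0.0013, "ty": 0, "tz": 0, "rx": 0, "ry": 0, "rz": 0},
  ],
  squeeze=15,
)

```text
t: 17.32
tool_pos: [0.4673, -0.2525, 0.0238]
tool_rot: [0.502, 0.498, 0.501, -0.498]
contact_force: [-1.2, 0.2, 2.7]
width: 0.04
```

servo_tool(
  motion=[
    {"gripper": 0.036, "tx": 0.0005, "ty": 0, "tz": 0, "rx": 0, "ry": 0, "rz": 0},
    {"gripper": 0.036, "tx": 0.0005, "ty": 0, "tz": 0, "rx": 0, "ry": 0, "rz": 0},
  ],
  squeeze=15,
)

```text
t: 17.48
tool_pos: [0.4674, -0.2525, 0.0237]
tool_rot: [0.502, 0.499, 0.501, -0.498]
contact_force: [-2.1, 0.8, 6.2]
width: 0.0405
```

The battery is on the floor: z stopped at the same 0.0237 as in the charger and the force stepped to 6 N. Now I'll ease the tab out while still holding down.

servo_tool(
  motion=[
    {"gripper": 0.036, "tx": 0.0002, "ty": 0, "tz": 0, "rx": 0, "ry": 0, "rz": 0},
    {"gripper": 0.042, "tx": 0.0002, "ty": 0, "tz": 0, "rx": 0, "ry": 0, "rz": 0},
    {"gripper": 0.043, "tx": 0.0002, "ty": 0, "tz": 0, "rx": 0, "ry": 0, "rz": 0},
    {"gripper": 0.044, "tx": 0.0002, "ty": 0, "tz": 0, "rx": 0, "ry": 0, "rz": 0},
    {"gripper": 0.0445, "tx": 0.0002, "ty": 0, "tz": 0, "rx": 0, "ry": 0, "rz": 0},
    {"gripper": 0.045, "tx": 0.0002, "ty": 0, "tz": 0, "rx": 0, "ry": 0, "rz": 0},
    {"gripper": 0.045, "tx": 0.0002, "ty": 0, "tz": 0, "rx": 0, "ry": 0, "rz": 0},
  ],
  squeeze=12,
)

```text
t: 18.07
tool_pos: [0.4675, -0.2521, 0.0233]
tool_rot: [0.501, 0.499, 0.502, -0.498]
contact_force: [-0.4, 3.6, 4.8]
width: 0.0452
```

Run:
```python
from h import *
c=cap("wrist","w16"); t,M,st=pose(); print(t,st["width"],st["contact_force"],st["t"])
```

```text
[ 0.46748054 -0.25213211  0.02337711] 0.04483414709287148 [0.88365085 4.39327588 5.16895734] 18.1167
```

servo_tool(
  motion=[
    {"gripper": 0.047, "tx": 0, "ty": 0, "tz": 0, "rx": 0, "ry": 0, "rz": 0},
    {"gripper": 0.05, "tx": 0, "ty": 0, "tz": 0, "rx": 0, "ry": 0, "rz": 0},
    {"gripper": 0.055, "tx": 0, "ty": 0, "tz": 0, "rx": 0, "ry": 0, "rz": 0},
    {"gripper": 0.06, "tx": 0, "ty": 0, "tz": 0, "rx": 0, "ry": 0, "rz": 0},
    {"gripper": 0.07, "tx": 0, "ty": 0, "tz": 0, "rx": 0, "ry": 0, "rz": 0},
    {"gripper": 0.08, "tx": 0, "ty": 0, "tz": 0, "rx": 0, "ry": 0, "rz": 0},
    {"gripper": 0.08, "tx": 0, "ty": 0, "tz": 0, "rx": 0, "ry": 0, "rz": 0},
    {"gripper": 0.08, "tx": 0, "ty": 0, "tz": 0, "rx": 0, "ry": 0, "rz": 0},
  ],
  squeeze=5,
)

```text
t: 18.78
tool_pos: [0.4672, -0.2525, 0.0231]
tool_rot: [0.502, 0.498, 0.502, -0.498]
contact_force: [0.2, -0.4, -0.3]
width: 0.0795
```

Run:
```python
from h import *
c=cap("wrist","w17");s=cap("scene","s17"); t,M,st=pose(); print(t,st["width"],st["contact_force"],st["t"])
show("s17",210,240,350,380,4,"s17z")
```

```text
[ 0.46727327 -0.25244245  0.0231359 ] 0.08003128474366016 [-0.44903401 -0.35712871 -0.22704383] 18.8833
```

View pics/s17z.png

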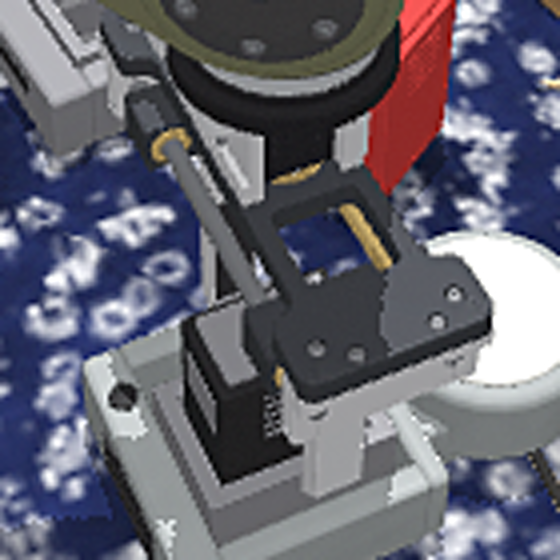

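View pics/w17.png

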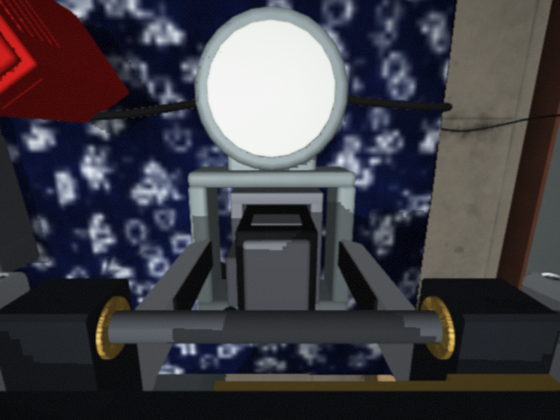

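The battery sits in the well with the fingers clear at ±40 mm. I'll retreat straight up and away, then check its height and the tab.

servo_tool(
  motion=[
    {"gripper": 0.085, "tx": -0.015, "ty": 0, "tz": 0, "rx": 0, "ry": 0, "rz": 0},
    {"gripper": 0.085, "tx": -0.04, "ty": 0, "tz": 0, "rx": 0, "ry": 0, "rz": 0},
    {"gripper": 0.09, "tx": -0.07, "ty": 0, "tz": 0, "rx": 0, "ry": 0, "rz": 0},
    {"gripper": 0.09, "tx": -0.1, "ty": 0, "tz": 0, "rx": 0, "ry": 0, "rz": 0},
    {"gripper": 0.09, "tx": -0.1, "ty": -0.03, "tz": -0.03, "rx": 0, "ry": 0, "rz": 0},
    {"gripper": 0.09, "tx": -0.1, "ty": -0.055, "tz": -0.03, "rx": 0, "ry": 0, "rz": 0},
    {"gripper": 0.09, "tx": -0.1, "ty": -0.055, "tz": -0.03, "rx": 0, "ry": 0, "rz": 0},
    {"gripper": 0.09, "tx": -0.1, "ty": -0.055, "tz": -0.03, "rx": 0, "ry": 0, "rz": 0},
  ],
  squeeze=5,
)

```text
t: 19.55
tool_pos: [0.4118, -0.2229, 0.1237]
tool_rot: [0.502, 0.499, 0.501, -0.499]
contact_force: [-0.1, -1.0, -0.6]
width: 0.09
```

Run:
```python
from h import *
c=cap("wrist","w18");s=cap("scene","s18"); t,M,st=pose(); print(t,st["width"],st["contact_force"],st["t"])
show("w18",140,0,400,240,2.5,"w18z")
big=cv2.resize(cv2.imread("pics/s18.png")[240:380,210:350],None,fx=4,fy=4,interpolation=cv2.INTER_CUBIC)
y=np.radians(.45);ex=np.array([np.cos(y),np.sin(y)]);ey=np.array([-np.sin(y),np.cos(y)]);ctr=np.array([.4667,-.2530])
for sx in(-1,1):
  for sy in (-1,1):
    for z,col in ((.098,(0,0,255)),(.100,(0,255,0)),(.104,(255,255,0))):
      u=(proj(s,np.r_[ctr+sx*.03*ex+sy*.02*ey,z])[0]-[210,240]+.5)*4; cv2.circle(big,tuple(int(v) for v in u),2,col,-1)
cv2.imwrite("pics/s18z.png",big)
```

```text
[ 0.41265916 -0.22309475  0.12329958] 0.0895625267302202 [ 0.08544685 -0.24583411  0.24733088] 19.65
```

View pics/s18z.png

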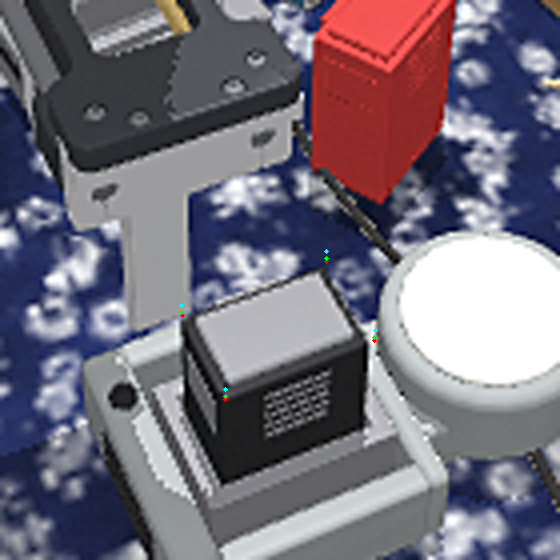

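View pics/w18z.png

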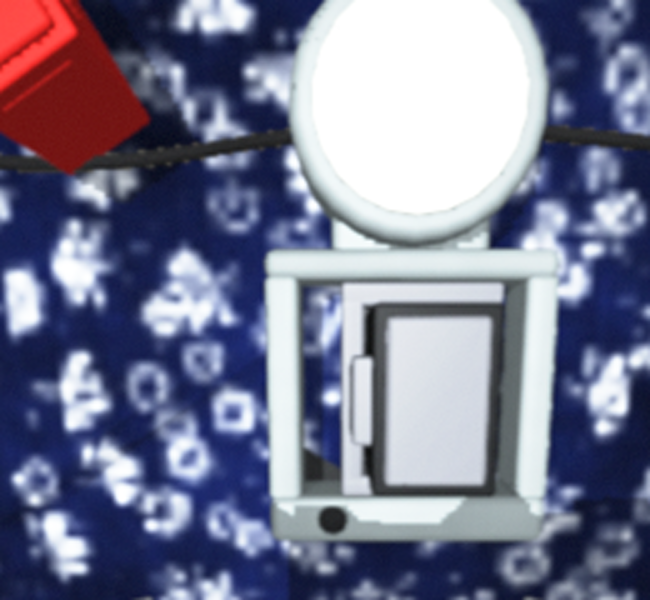

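The tab is out: it stands out about 21 zoom px at (361,400), against 23 when latched in the charger. The battery top is no higher than the latched prediction. I'll do one numeric check of the height, by apparent size from the same camera height.

Run:
```python
from h import *
for nm,x0,pts in (("w5",120,[(425,283),(553,283),(543,470),(422,474)]),("w18",140,[(375,304),(503,304),(497,493),(372,493)])):
    c=load(nm); P=[np.array((a/2.5-.3+x0,b/2.5-.3)) for a,b in pts]
    print(nm,"cam z",c["T"][2,3])
    for z in (.098,.100,.106):
        o1,d1,_=fitline(plane(c,edge(c,P[0],P[1],2),z)); o2,d2,_=fitline(plane(c,edge(c,P[3],P[2],2),z))
        n=np.array([-d1[1],d1[0]]); 
        a1,e1,_=fitline(plane(c,edge(c,P[0],P[3],2),z)); a2,e2,_=fitline(plane(c,edge(c,P[1],P[2],2),z)); m=np.array([-e1[1],e1[0]])
        print(z,"len",abs((o2-o1)@n).round(4),"wid",abs((a2-a1)@m).round(4))
# scene: vertical extent of near vertical edge of battery above the well rim
s=load("s18"); print(proj(s,[[.4367,-.2730,z] for z in (.046,.098,.1,.106)]).round(1))
g=cv2.cvtColor(s["color"],cv2.COLOR_RGB2GRAY); print((g[325:365,262:272]).mean(1).round().tolist())
t,M,st=pose(); print(st["t"],st["contact_force"])
cap("top","top2"); show("top2",235,185,425,295,4.2,"top2z")
```

```text
w5 cam z 0.3340761970431
0.098 len 0.0584 wid 0.0389
0.1 len 0.0579 wid 0.0385
0.106 len 0.0564 wid 0.0376
w18 cam z 0.3344748393324873
0.098 len 0.0591 wid 0.04
0.1 len 0.0586 wid 0.0396
0.106 len 0.0571 wid 0.0386
[[266.  359.4]
 [265.7 339.3]
 [265.7 338.4]
 [265.7 336. ]]
[184.0, 183.0, 180.0, 171.0, 166.0, 160.0, 151.0, 150.0, 138.0, 118.0, 84.0, 58.0, 62.0, 58.0, 43.0, 44.0, 42.0, 42.0, 42.0, 42.0, 42.0, 42.0, 38.0, 32.0, 30.0, 30.0, 29.0, 30.0, 28.0, 27.0, 32.0, 41.0, 43.0, 47.0, 61.0, 96.0, 133.0, 137.0, 138.0, 126.0]
19.65 [ 0.08544685 -0.24583411  0.24733088]
```

View pics/top2z.png

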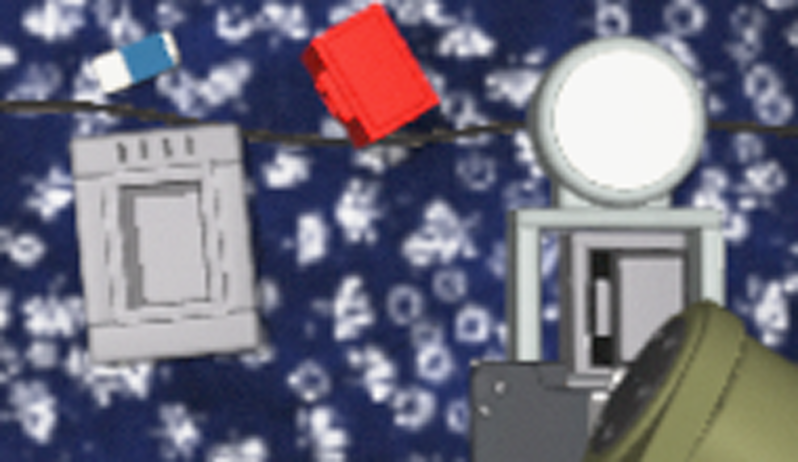

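Run:
```python
from h import *
a=cv2.cvtColor(cv2.imread("pics/scene0.png"),cv2.COLOR_BGR2GRAY)
s=load("s18"); b=cv2.cvtColor(s["color"],cv2.COLOR_RGB2GRAY)
def res(g,ctr,yaw,zs,zrim=.046):
    y=np.radians(yaw);ex=np.array([np.cos(y),np.sin(y)]);ey=np.array([-np.sin(y),np.cos(y)])
    for sx in (-.02,-.01,0,.01,.02):
        u,v=proj(s,np.r_[np.array(ctr)+sx*ex-.02*ey,.098])[0]
        r=np.arange(v-8,v+30,.25).astype(np.float32)
        p=cv2.remap(cv2.GaussianBlur(g.astype(np.float32),(0,0),.6),np.full((len(r),1),u,np.float32),r[:,None],cv2.INTER_CUBIC)[:,0]
        gr=np.gradient(p); k=gr[:70].argmin(); print("top edge obs-pred(.098) px",(r[k]-v).round(2),end=" ")
        vr=proj(s,np.r_[np.array(ctr)+sx*ex-.0215*ey,zrim])[0][1]; k2=80+gr[80:].argmax(); print("rim obs-pred",(r[k2]-vr).round(2))
print("charger start");res(a,[.4975,-.0104],6.1,0)
print("light now");res(b,[.4667,-.2535],.45,0)
q=lambda z,x,y:proj(s,[x,y,z])[0][1]
print("px/mm charger",(q(.1,.4975,-.03)-q(.098,.4975,-.03))/2,"light",(q(.1,.467,-.273)-q(.098,.467,-.273))/2)
```

```text
charger start
top edge obs-pred(.098) px -1.5 rim obs-pred 0.26
top edge obs-pred(.098) px -1.5 rim obs-pred 0.28
top edge obs-pred(.098) px -1.75 rim obs-pred 0.06
top edge obs-pred(.098) px -1.75 rim obs-pred 0.08
top edge obs-pred(.098) px -5.5 rim obs-pred 0.11
light now
top edge obs-pred(.098) px -4.0 rim obs-pred 0.04
top edge obs-pred(.098) px -3.5 rim obs-pred 0.02
top edge obs-pred(.098) px -4.0 rim obs-pred -0.24
top edge obs-pred(.098) px -3.5 rim obs-pred -0.26
top edge obs-pred(.098) px -3.25 rim obs-pred -0.52
px/mm charger -0.4049164204407987 light -0.40891879933403175
```

The height checks disagree: about +3 mm from apparent length and about +5 mm from the scene edge, against +2 mm expected if latched and +8 mm if not. I'll take the second wrist view for a triangulation like the one in the charger.

servo_tool(
  motion=[
    {"gripper": 0.09, "tx": 0, "ty": 0, "tz": 0.06, "rx": 0, "ry": 0, "rz": 0},
    {"gripper": 0.09, "tx": 0, "ty": 0, "tz": 0.06, "rx": 0, "ry": 0, "rz": 0},
    {"gripper": 0.09, "tx": 0, "ty": 0, "tz": 0.06, "rx": 0, "ry": 0, "rz": 0},
    {"gripper": 0.09, "tx": 0, "ty": 0, "tz": 0.06, "rx": 0, "ry": 0, "rz": 0},
  ],
  squeeze=5,
)

```text
t: 20.03
tool_pos: [0.4126, -0.2833, 0.1225]
tool_rot: [0.501, 0.499, 0.502, -0.499]
contact_force: [0.1, -0.3, 0.5]
width: 0.09
```

Run:
```python
from h import *
cap("wrist","w19"); show("w19",160,60,360,220,4,"w19z"); show("w18",240,90,400,220,5,"w18y")
show("w4",190,90,350,220,5,"w4y");show("w5",260,90,420,220,5,"w5y")
```

```text
(no output)
```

View pics/w19z.png

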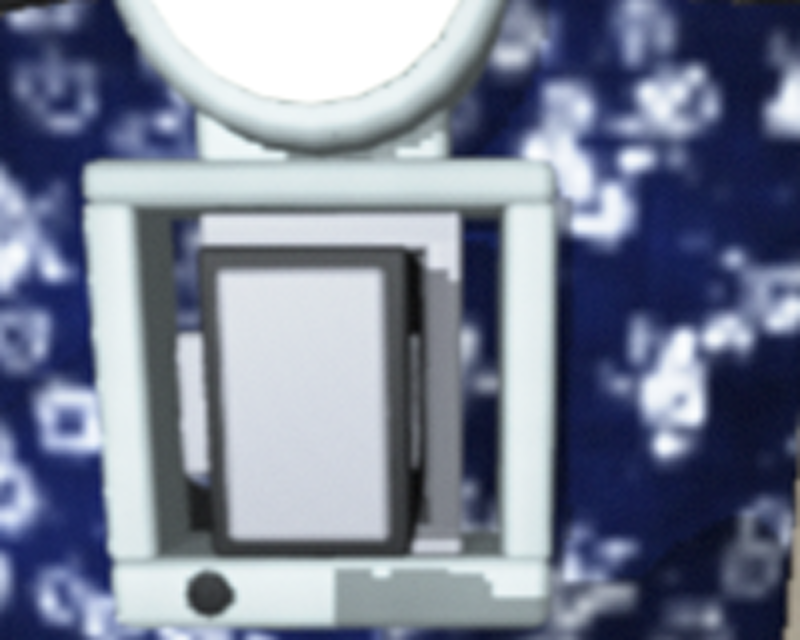

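View pics/w18y.png

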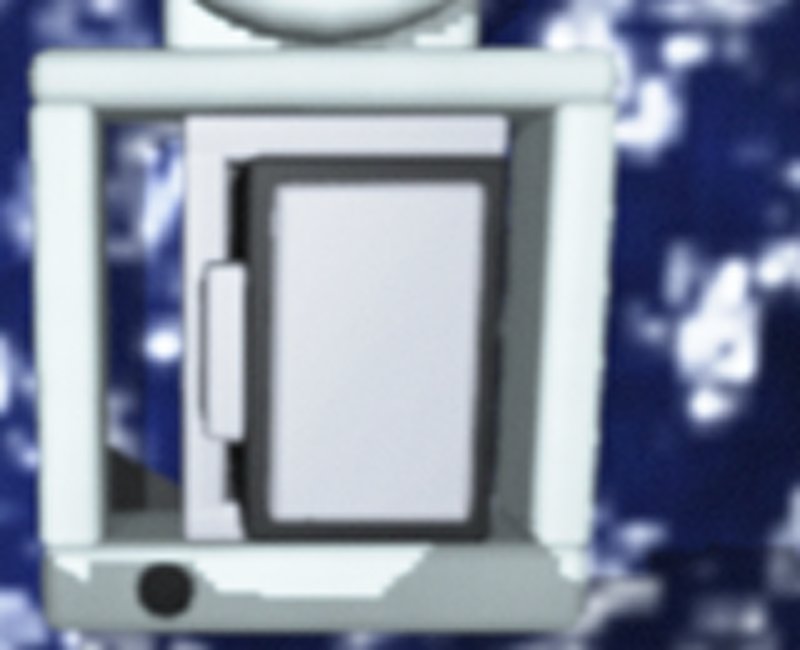

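Run:
```python
from h import *
V=dict(w4=(2.5,160,0,[(137,295),(240,294),(241,463),(147,465)]),w5=(2.5,120,0,[(438,294),(542,294),(534,464),(434,464)]),
w18=(5,240,90,[(276,184),(488,184),(472,520),(270,520)]),w19=(4,160,60,[(216,268),(383,268),(388,538),(228,540)]))
K={}
for nm,(f,x0,y0,pts) in V.items():
    c=load(nm); P=[np.array(((a+.5)/f-.5+x0,(b+.5)/f-.5+y0)) for a,b in pts]
    L=[]
    for i in range(4):
        E=edge(c,P[i],P[(i+1)%4],1.8); o,d,r=fitline(E); L.append((o,d))
    C=[]
    for i in range(4):
        (o1,d1),(o2,d2)=L[i-1],L[i]; s=np.linalg.solve(np.c_[d1,-d2],o2-o1); C.append(o1+s[0]*d1)
    K[nm]=(c,np.array(C)); print(nm,np.round(np.array(C)-np.array(P),1).tolist())
for a,b in(("w4","w5"),("w18","w19")):
    X=[tri([K[a][0],K[b][0]],[K[a][1][i],K[b][1][i]]) for i in range(4)]
    P=np.array([x[0] for x in X]); print(a,b,P.round(4).tolist(),"mean",P.mean(0).round(4),X[0][1],"sides",[np.linalg.norm(P[i]-P[(i+1)%4]).round(4) for i in range(4)])
    for nm in(a,b):
        q=plane(K[nm][0],K[nm][1],.098); print(nm,"sides at .098",[np.linalg.norm(q[i]-q[(i+1)%4]).round(4) for i in range(4)])
```

```text
w4 [[-0.8, 0.4], [-0.7, 0.4], [0.4, 0.3], [-1.0, -0.4]]
w5 [[-0.5, 0.6], [-0.1, -0.3], [0.3, 0.5], [0.6, 0.5]]
w18 [[-0.4, 0.4], [-0.7, -0.5], [-0.6, 0.1], [0.2, 0.1]]
w19 [[0.1, 0.5], [-0.5, 0.4], [-0.0, 0.6], [0.3, 0.0]]
w4 w5 [[0.5209, 0.0082, 0.0952], [0.5245, -0.0229, 0.0972], [0.4735, -0.0284, 0.0975], [0.47, 0.0025, 0.0954]] mean [ 0.4972 -0.0102  0.0963] [[-0.0, -0.0], [-0.0, 0.0]] sides [np.float64(0.0313), np.float64(0.0513), np.float64(0.0312), np.float64(0.0512)]
w4 sides at .098 [np.float64(0.0308), np.float64(0.0507), np.float64(0.0307), np.float64(0.0504)]
w5 sides at .098 [np.float64(0.0313), np.float64(0.0516), np.float64(0.0312), np.float64(0.0509)]
w18 w19 [[0.492, -0.2377, 0.0974], [0.4924, -0.2687, 0.1007], [0.4413, -0.2693, 0.0995], [0.4411, -0.2382, 0.0988]] mean [ 0.4667 -0.2535  0.0991] [[0.0, -0.1], [0.0, 0.1]] sides [np.float64(0.0312), np.float64(0.0511), np.float64(0.0312), np.float64(0.051)]
w18 sides at .098 [np.float64(0.0316), np.float64(0.0516), np.float64(0.0314), np.float64(0.051)]
w19 sides at .098 [np.float64(0.0307), np.float64(0.0513), np.float64(0.0312), np.float64(0.0512)]
```

Triangulating the crisp top panel gives 0.0991 now against 0.0963 in the charger. That is a rise of 2.8 mm (about 2 mm expected if latched, 8 mm if not), so the battery is latched. The robot touches nothing, so I'm handing in.

Run:
```python
from h import *
st=pose()[2]; print(st["t"],st["contact_force"]); print(job.job_done())
```

```text
20.0833 [-0.44018712 -0.06595215  0.67611478]
the job is handed in; nothing more can be done
None
```

The battery is out of the charger and sitting in the work light's well, with its tab sprung out. I handed the job in at 20.1 s; no verdict is reported.

**Last checks**
- **Tab and height:** the tab stands out as it did in the charger. Triangulation puts the battery top 2.8 mm higher than it was there, against about 2 mm expected if latched and 8 mm if not.
- **Forces:** the grip stayed at 15 N or less. The insertion was free of contact until the sprung plate, and I pressed down with about 6 N on the well floor.
- **Other objects:** the gripper touches nothing. The eraser and the red block show unmoved in the last top view; I did not check the offcut, pencil and glass again.

**What went wrong or disagreed**
- **First grip:** the real fingertips end about 36 mm short of the stated TCP, so my first squeeze held the bare battery body instead of the tab. That lift pulled about 16 N against the catch before I stopped, under the 20 N limit but not gentle. I also pushed sideways with about 3.5 N to feel the bay wall. I then set the battery down and gripped it again on the tab.
- **Rougher height estimates:** apparent length gave about +3 mm, the scene camera about +5 mm and apparent width about +6 mm. I relied on the triangulation and did not tug the battery to prove the latch.

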